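# Zero the kitchen scale with the mug on it

### The job

I want to weigh rice into the mug. Stand the mug upright in the middle of the scale's pan and let go of it, without dropping it on the pan or pressing the pan down to its stop; then turn the dial ring, which has a tab to push it by, until its broad zero line stands at the needle's tip, so that the scale reads zero with the mug on it. Leave the other things where they are.

Things in the scene. Friction and masses are not known exactly. Their poses are not given: they have to be found in the camera images.
- scale: mechanical add-and-weigh kitchen scale, a low white base 180 mm deep (its x, away from the robot) x 330 mm wide (its y) x 46 mm high on rubber feet that hold it fast; a round steel pan on its left (+y) half, a round dial head on its right (-y) half. Origin under the middle of the base, z up; turned by up to 0.2 rad
- pan_mid (a point): middle of the upper surface of the steel pan's floor, about 68 mm above the worktop when empty. Flat floor of about 60 mm radius, thin sloping rim 9 mm higher at 74 mm radius. x and y axes as the scale's
- scale_pan (a joint): how far the sprung pan has sunk, m: 0 empty, 12 mm a kilogram, hard stop at 18 mm
- dial_mid (a point): on the dial's axis, in the plane of the top of the dial ring. Its z is the dial's axis: the dial leans 0.21 rad (12 degrees) towards the robot's side (the scale's -x). The frame turns with the ring: its x points to the zero line. The flat clear window over the needle lies 2 mm below this plane inside 62 mm radius; the aluminium ring spans 62 to 76 mm radius; the head under it has 80 mm radius
- dial_ring (a joint): turning ring with the graduated white face and the tab, rad, clockwise from above positive; 0: zero line and tab point away from the robot (the scale's +x). Turns freely both ways to 6.2 rad, stiff enough to stay where it is left (about 1.5 N at the tab)
- tab_mid (a point): centre of the finger tab that stands up from the ring at 66.5 mm radius, in line with the zero line: a rounded aluminium lug 22 mm long radially (55 to 77 mm radius), 12 mm thick round the dial, standing 25 mm above the ring's top (this point is 12 mm above it). Axes as dial_mid: x radially outward, z along the dial's axis
- zero_mark (a point): point on the zero line, at 52 mm radius. The zero line is the one broad, longest black line of the turning face, in line with the tab; the other lines are 6 degrees (20 g) apart
- needle_tip (a point): tip of the black arrow-headed needle under the window, at 52 mm radius; its x axis points along the needle from the dial's axis to the tip. The short other end with a small disc is only its counterweight
- needle (a joint): angle of the needle, rad, clockwise from above positive, 0 pointing away from the robot (the scale's +x); driven by the pan alone, 5.24 rad a kilogram
- mug: white mug, 95 mm high, body 88 mm across, foot 66 mm across, one handle; weight unknown, 0.2 to 0.4 kg, so hold it firmly by the handle. Origin under the middle of the mug together with its handle; z up; the handle points along its -y, the mug's own axis stands 18 mm along +y
- mug_foot (a point): centre of the mug's foot, at its underside, on the axis of the round body
- mug_handle (a point): in the handle, 64 mm along -y from the mug's axis, 60 mm above the foot. The handle spans 44 to 81 mm from the axis and 17 to 87 mm above the foot, and is up to 26 mm thick (along the mug's x); it can be pinched from above across its thickness
- jar: glass jar with a dark screw lid, 60 x 65 x 110 mm high, right of the scale. Origin at the centre of its underside. Not part of the job
- tin: tin can, 58 mm across, 72 mm high, at the back left. Origin at the centre of its underside. Not part of the job
- tumbler: plain handleless grey-white tumbler, 75 mm across, 100 mm high, at the back left. Origin at the centre of its underside. Not part of the job
- spoon: steel spoon, 188 mm long, lying in front. Origin at the centre of its underside. Not part of the job
- scoop: brown measuring scoop, 94 mm long, lying behind the scale, to the right. Origin at the centre of its underside. Not part of the job
Not all that is in view belongs to the job. Leave any blue look-alike of the mug alone.

How it is judged:
By the outcome, as a careful person would: the job done as asked, in the order asked, and still so for the second after the job is handed in, with the robot touching nothing.
It also fails if it takes over 58 s, if anything falls off the work surface, if the arm or the gripper's body presses on something with over 40 N, if the wrist force passes 120 N, or if a joint passes its speed limit or range.

### The arm

A 6-joint arm with a two-finger parallel gripper is mounted at the origin on a cart in front of the work surface, level with it; the furniture and walls round the work are solid. World frame = base frame: x ahead of the robot, y to its left, z up, the work surface at z = 0. Lengths are in m, angles in rad, forces in N, time in s.
With the tool pointing down it reaches from about 0.3 to 0.875 m from the base axis. Payload 6.4 kg.
Tool frame: the origin (TCP) lies at the very end of the fingers, on their centre line; the grasp point (between the pads) lies ctrl.grip_point_offset behind it (ctrl.grip_point_offset is the distance from the TCP to the grasp point, in m); z points along the fingers, x is the direction in which the jaws open and shut, and the axes are right-handed (so a half turn about z gives the same grasp; the last joint's range is limited). The gripper opens to 85 mm and grips with 20 to 120 N. Pads are 22 mm wide; open, the fingers measure 114 mm over their backs; the gripper's body (76 mm by 85 mm) begins 54 mm behind the grasp point. The pads swing forward as they close: fully open they stand 13 mm farther back than shut.
Start: joints at [-1.471, 0.181, 1.607, -0, 1.354, -0.206], TCP at [0.173, -0.548, 0.231] pointing down, gripper open.
Joint ranges: [-2.99, 2.99], [-0.89, 2.07], [0.3, 2.58], [-1.14, 4.28], [0, 2.63], [-3.12, 3.12]. Speed limits (rad/s): [2.57, 2.57, 3.01, 3.14, 3.14, 3.14].

### API

Orientations are given as a unit quaternion [w, x, y, z].
In Python, from bench import get_obs, viewer, workorder, ctrl gives the robot as it stands. The module is installed in compiled form; this text tells all that it offers.
- The arm moves only by the tool move_arm, never from a script. Its argument "increments" is a list of rows, each an object of numbers: "tx", "ty", "tz": the shift along the tool's x, y, z in m; "turn": the turn about the tool's z in degrees. A call has 1 to 20 rows; each row is the pose to reach, as a shift and turn from the pose commanded when the call began, along the tool's axes at that moment; what a row does not reach only later rows make up. A row lasts 1/12 s, in which the tool goes at most 41.7 mm and 7.16 degrees, less where a joint would pass 70% of its speed; a pose out of reach is approached as far as the arm can. A call with a gripper value outside its range is refused whole. "gripper" is the opening, from 0 (shut) to 1 (fully open), set as the call begins (left out, the last holds). The fingers move at their own pace and stop on an object; the grip force is fixed at half the most. Time passes only in rows, so rows that repeat a pose let the fingers close. It gives the time, the measured TCP pose, the force and the opening at its end, in the units of the state.
- get_obs(): the state, without advancing time (a new reading comes with each control period).
- viewer.camera(name): name is "scene" or "top" or "wrist"; returns (picture, depth): 480x640x3 uint8, red, green, blue; 480x640 float32, m along the optical axis (not along the pixel's ray), 0 where there is no reading.
- viewer.get_calibration(name): a dict with "intrinsics" (3x3 intrinsics, pixels), "k1" (the pictures are not rectified: a ray, as slopes to the right and down, at radius r is drawn at 1 + k1 r^2 times it, then the intrinsics apply), "origin" and "attitude" of the camera in the world. Camera axes: x right, y up, looking along -z (the intrinsics and any distortion apply to the point x, -y, -z); pixel columns grow to the right and rows downward; lengths in m; the calibration is good to about 2 mm. A picture is of the moment at which its call begins: read the wrist's pose just before it. get_calibration takes no time and is no camera call; for the wrist camera it gives the pose at the moment of the call.
- workorder.hand_in(): hands the job in, once; it reports no verdict.
The state is a dict: "time_s": time; "q": joint angles; "dq": joint speeds; "joint_efforts": joint torques, N m; "eef_pos": TCP position; "eef_rot": TCP orientation; "wrist_force": force on the tool from outside, world axes, zero at the start; "torque": the same for the moment, N m; "opening": opening from 0.0 (shut) to 1.0 (fully open).
Only numpy, scipy, OpenCV 4.12 (cv2) and the standard library are available. Lean on these libraries where they do the work, as an engineer would, in place of code of your own. Each camera call takes 0.05 s, during which the arm holds its last target.

## Working session

There is one attempt and no reset: what is moved stays moved. The work goes in short steps, Python scripts to look and compute and a tool call to move; the robot and the scene stay as the last step left them, time stands still between calls to the robot, and variables do not carry over. Pictures are saved under pics/ and viewed, and the job is handed in when it is done.

Besides the shell and the picture viewer there is one more tool, called after ">>>" as name(argument=value, ...), one argument or row to a line, values as JSON. move_arm: Moves the arm, as the interface text tells. Its arguments: {"type":"object","properties":{"increments":{"type":"array"},"gripper":{"type":"number"}},"required":["increments"]}

```bash
mkdir -p pics; cat > h.py <<'E'
import numpy as np, cv2
from bench import get_obs, viewer, workorder, ctrl
from scipy.spatial.transform import Rotation as R
def rot(q): return R.from_quat([q[1],q[2],q[3],q[0]])
def att(c):
    a=np.array(c["attitude"],float)
    return a if a.shape==(3,3) else rot(a).as_matrix()
def snap(name,f=None):
    c=viewer.get_calibration(name); p,d=viewer.camera(name)
    if f: cv2.imwrite('pics/'+f+'.png',p[:,:,::-1]); np.savez('pics/'+f+'.npz',p=p,d=d,K=c["intrinsics"],k1=c["k1"],o=c["origin"],A=att(c))
    return p,d,c
def load(f):
    z=np.load('pics/'+f+'.npz'); return z['p'],z['d'],dict(intrinsics=z['K'],k1=float(z['k1']),origin=z['o'],attitude=z['A'])
def rays(c,uv):
    uv=np.asarray(uv,float).reshape(-1,1,2)
    n=cv2.undistortPoints(uv,np.array(c["intrinsics"],float),np.array([c["k1"],0,0,0.]))[:,0]
    return np.c_[n[:,0],-n[:,1],-np.ones(len(n))]@att(c).T
def pts(c,uv,depth):  # depth along optical axis
    return np.array(c["origin"])+rays(c,uv)*np.asarray(depth).reshape(-1,1)
def cloud(c,d):
    v,u=np.mgrid[0:480,0:640]; uv=np.c_[u.ravel(),v.ravel()]
    return pts(c,uv,d.ravel()).reshape(480,640,3)
def onplane(c,uv,z):
    r=rays(c,uv); o=np.array(c["origin"]); return o+r*((z-o[2])/r[:,2:3])
def proj(c,P):
    P=np.atleast_2d(P); X=(P-np.array(c["origin"]))@att(c); n=np.c_[X[:,0],-X[:,1]]/-X[:,2:3]
    r2=(n**2).sum(1,keepdims=True); n=n*(1+c["k1"]*r2); K=np.array(c["intrinsics"]); return n@K[:2,:2].T+K[:2,2]
E
python3 - <<'E'
from h import *
print(get_obs()); print(ctrl.grip_point_offset)
for n in("scene","top","wrist"):
    p,d,c=snap(n,n+"0"); print(n,c)
E
```

```text
{'time_s': 0.0, 'q': array([-1.47127260e+00,  1.81529414e-01,  1.60805288e+00,  1.59990091e-05,
        1.35381743e+00, -2.06289790e-01]), 'dq': array([-0.00085281, -0.00183788,  0.00066883, -0.0004627 ,  0.00058925,
        0.000402  ]), 'joint_efforts': array([ 1.44872181e-03, -4.44857061e+01, -3.51336908e+01, -2.63992379e-04,
        8.67529248e-03,  8.27989197e-06]), 'eef_pos': array([ 0.17308311, -0.54772452,  0.23036902]), 'eef_rot': array([-6.77296565e-04,  8.06555852e-01, -5.91157205e-01, -5.98086697e-04]), 'wrist_force': array([ 0.28460482, -0.23942683, -0.19912734]), 'torque': array([0.03377219, 0.08130647, 0.01397581]), 'opening': 1.0007157595738794}
0.0187
scene {'intrinsics': array([[505.56934079,   0.        , 321.34770734],
       [  0.        , 505.56934079, 236.92651944],
       [  0.        ,   0.        ,   1.        ]]), 'k1': -0.018533625001113437, 'origin': array([-0.42951712, -0.58510247,  0.88125034]), 'attitude': array([ 0.75599605,  0.38025484, -0.23691859, -0.47722721])}
top {'intrinsics': array([[568.29968907,   0.        , 310.67338917],
       [  0.        , 568.29968907, 237.56584281],
       [  0.        ,   0.        ,   1.        ]]), 'k1': -0.12626593907433878, 'origin': array([ 0.42012158, -0.10054761,  1.33225315]), 'attitude': array([ 0.71535261,  0.02386504, -0.03185432, -0.69762913])}
wrist {'intrinsics': array([[333.67792935,   0.        , 325.29123471],
       [  0.        , 333.67792935, 236.56889207],
       [  0.        ,   0.        ,   1.        ]]), 'k1': -0.04954499331515217, 'origin': array([ 0.23641802, -0.52902133,  0.37342497]), 'attitude': array([ 0.79915093, -0.10879942,  0.08130958, -0.58558451])}
```

View pics/scene0.png

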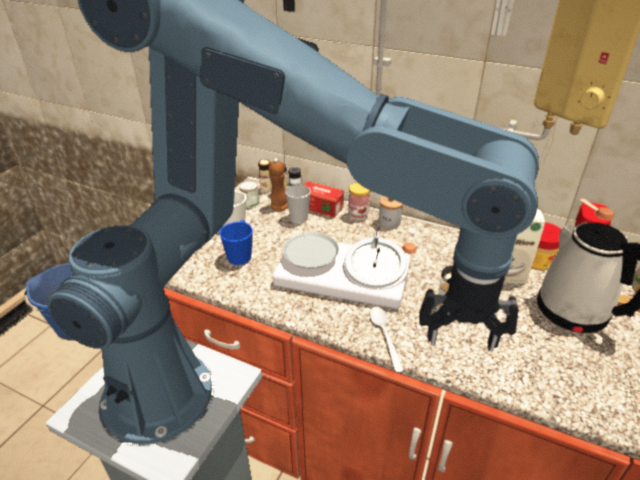

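View pics/top0.png

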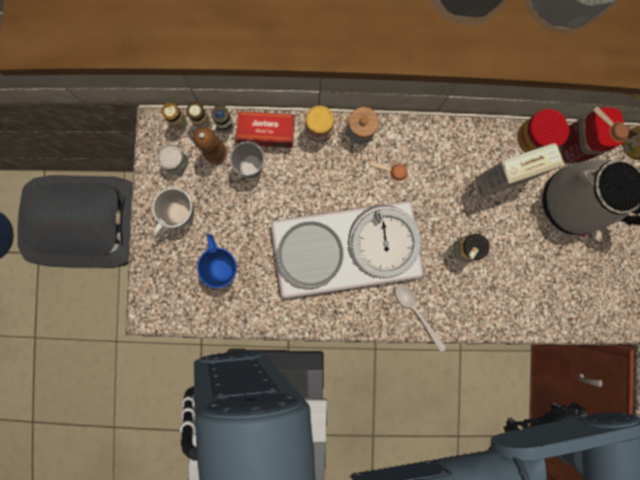

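View pics/wrist0.png

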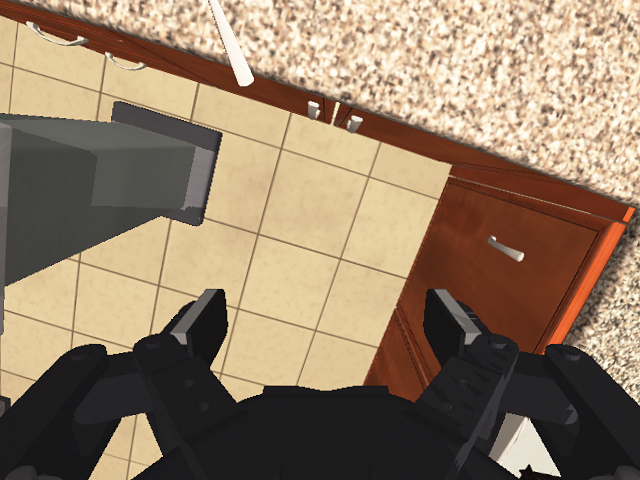

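White candidates in the top view are (173,208), which shows a handle at about (157,232), and (247,160), a grey tumbler. The blue look-alike is at (216,266). I'll confirm in one enlarged crop and measure.

```bash
python3 - <<'E'
from h import *
p,d,c=load('top0')
a=cv2.resize(p[130:300,130:290],None,fx=3.5,fy=3.5,interpolation=cv2.INTER_CUBIC)
cv2.imwrite('pics/cropA.png',a[:,:,::-1])
b=cv2.resize(p[190:310,260:435],None,fx=4.5,fy=4.5,interpolation=cv2.INTER_CUBIC)
cv2.imwrite('pics/cropB.png',b[:,:,::-1])
C=cloud(c,d)
Z=C[...,2]
print("table z",np.median(Z[300:330,200:270]))
cv2.imwrite('pics/h.png',cv2.resize(np.clip(Z[130:310,130:430]*2000,0,255).astype(np.uint8),None,fx=2.6,fy=2.6,interpolation=0))
for n,(u,v) in dict(mug=(173,208),tum=(247,160),pan=(310,255),dial=(385,242),tab=(377,216),blue=(216,266),jar=(474,247),scoop=(399,172),tin=(172,157),spoon=(405,296)).items(): print(n,C[v,u].round(3))
E
```

```text
table z 0.0003847300491470751
mug [0.586 0.212 0.01 ]
tum [0.707 0.042 0.   ]
pan [ 0.481 -0.113  0.066]
dial [ 0.514 -0.278  0.08 ]
tab [ 0.567 -0.255  0.117]
blue [0.453 0.105 0.006]
jar [ 0.505 -0.471  0.108]
scoop [ 0.685 -0.319  0.016]
tin [0.696 0.206 0.068]
spoon [ 0.394 -0.339  0.004]
```

View pics/cropA.png

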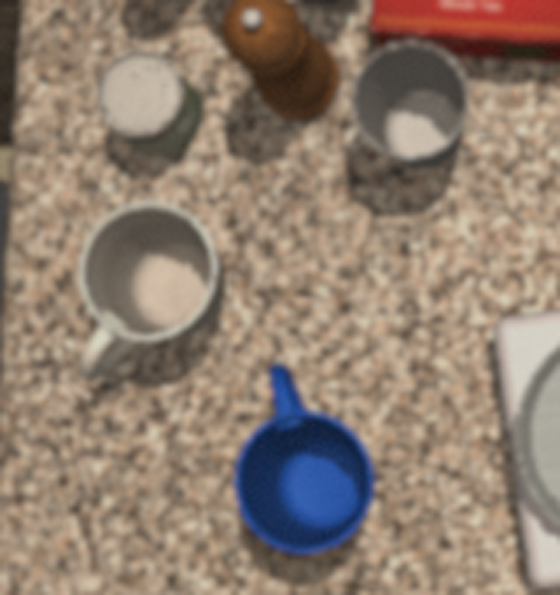

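View pics/cropB.png

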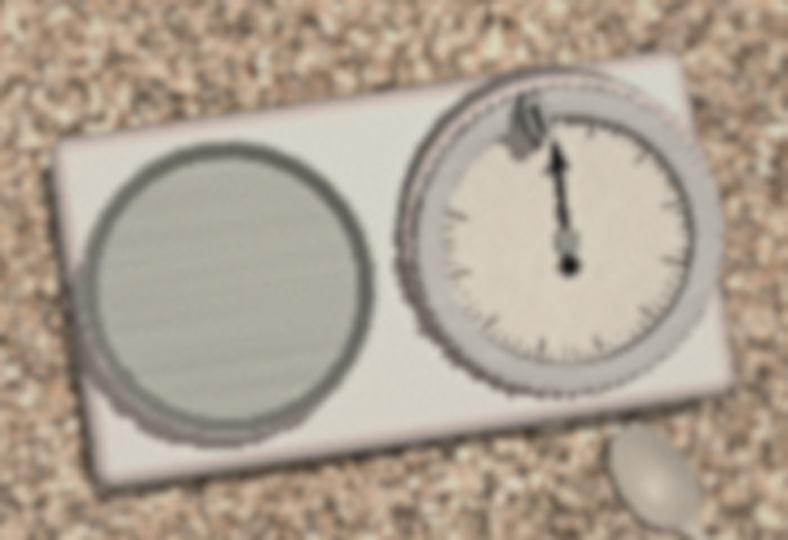

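View pics/h.png

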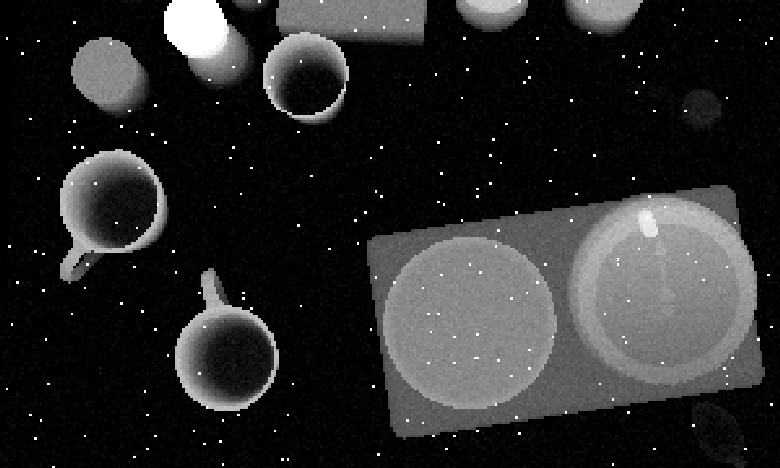

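The crop confirms it: the white mug with a handle is at (173,208), handle toward lower left. (247,160) has no handle. Now to fit the mug, pan and dial geometry.

```bash
cat > fit.py <<'E'
from h import *
from scipy.optimize import least_squares
def circ(P,r=None):
    f=lambda x:np.hypot(P[:,0]-x[0],P[:,1]-x[1])-(x[2] if r is None else r)
    x0=[P[:,0].mean(),P[:,1].mean(),0.05]
    s=least_squares(f,x0 if r is None else x0[:2],loss='soft_l1',f_scale=0.002); return s.x,np.sqrt(np.mean(s.fun**2))
E
python3 - <<'E'
from fit import *
p,d,c=load('top0'); d=cv2.medianBlur(d,3); C=cloud(c,d)
def box(u0,u1,v0,v1): return C[v0:v1,u0:u1].reshape(-1,3)
P=box(140,200,180,245)
rim=P[(P[:,2]>0.09)&(P[:,2]<0.1)]; x,e=circ(rim); print("mug rim",len(rim),x,e)
ax=x[:2]
r=np.hypot(*(P[:,:2]-ax).T); H=P[(r>0.052)&(r<0.085)&(P[:,2]>0.045)&(P[:,2]<0.1)]
m=H[:,:2].mean(0); print("handle",len(H),m,m-ax,np.hypot(*(m-ax)),np.degrees(np.arctan2(*(m-ax)[::-1])))
for lo,hi in((.052,.06),(.06,.068),(.068,.076),(.076,.085)):
    rr=np.hypot(*(H[:,:2]-ax).T); h=H[(rr>=lo)&(rr<hi)]; 
    if len(h): print(lo,len(h),h.mean(0),h[:,2].max(), np.degrees(np.arctan2(*(h[:,:2].mean(0)-ax)[::-1])))
# scale
P=box(262,432,190,305)
b=P[(P[:,2]>0.040)&(P[:,2]<0.052)]
rect=cv2.minAreaRect((b[:,:2]*1000).astype(np.float32)); print("base",rect)
panp=P[(P[:,2]>0.06)&(P[:,1]>-0.19)]; 
rect2=panp[np.hypot(panp[:,0]-0.48,panp[:,1]+0.113)<0.06]; print("pan floor z",np.median(rect2[:,2]))
hull=cv2.convexHull((panp[:,:2]).astype(np.float32))[:,0]; print("pan circle",circ(hull))
# dial plane
dl=P[(P[:,1]<-0.2)&(P[:,2]>0.055)&(P[:,2]<0.11)]
q=dl[np.hypot(dl[:,0]-.514,dl[:,1]+.278)<.06]
for i in range(3):
    A=np.c_[q[:,:2],np.ones(len(q))]; s=np.linalg.lstsq(A,q[:,2],rcond=None)[0]; q=q[abs(A@s-q[:,2])<0.004]
n=np.array([-s[0],-s[1],1]); n/=np.linalg.norm(n); print("dial window n",n,"tilt",np.arccos(n[2]),"dir",np.degrees(np.arctan2(n[1],n[0])),s)
E
```

```text
mug rim 176 [0.57855699 0.19452594 0.04205029] 0.001245537382123853
handle 72 [0.52338341 0.23161446] [-0.05517358  0.03708851] 0.06648068822615566 146.0904095727967
0.052 18 [0.53243473 0.22577709 0.08605776] 0.08862780482923882 145.8795351104223
0.06 18 [0.52585026 0.23059251 0.08369794] 0.08691242815237876 145.61664226358496
0.068 29 [0.51850824 0.23438206 0.06411848] 0.08201146091944911 146.4266050079391
0.076 7 [0.51396236 0.23778692 0.0650491 ] 0.07199339085841827 146.18857785620804
base ((499.9370422363281, -196.72662353515625), (181.35513305664062, 329.0108642578125), 9.78664493560791)
pan floor z 0.0684870629458636
pan circle (array([ 0.48456359, -0.11295478,  0.0732675 ]), np.float64(0.0003271568021633816))
dial window n [-0.20453415 -0.03522232  0.97822552] tilt 0.20906440883857177 dir -170.22906957406713 [ 0.20908691  0.03600634 -0.02863002]
```

```bash
cat > plan.py <<'E'
from h import *
def plan(target,yaw=None):
    o=get_obs(); Rm=rot(o["eef_rot"]).as_matrix(); s=Rm.T@(np.array(target)-o["eef_pos"])
    y=np.degrees(np.arctan2(Rm[1,0],Rm[0,0]))
    print("t",round(o["time_s"],2),"pos",o["eef_pos"].round(4),"yaw",round(y,2),"q6",o["q"][5].round(2),"shift mm",(s*1000).round(1),"|",round(np.linalg.norm(s)*1000), end=' ')
    if yaw is not None: print("turn", [round(((y-a)+180)%360-180,1) for a in (yaw,yaw+180)])
    else: print()
E
python3 - <<'E'
from plan import *
plan([.5255,.2303,.20],56)
o=get_obs();print(rot(o["eef_rot"]).as_matrix().round(4))
E
```

```text
t 0.15 pos [ 0.1731 -0.5479  0.2306] yaw -72.48 q6 -0.21 shift mm [-636.  -570.3   31.6] | 855 turn [np.float64(-128.5), np.float64(51.5)]
[[ 3.010e-01 -9.536e-01 -1.000e-04]
 [-9.536e-01 -3.010e-01  1.400e-03]
 [-1.300e-03 -3.000e-04 -1.000e+00]]
```

>>> move_arm(
  increments=[
    {"tx":-0.636,"ty":-0.57,"tz":0.03,"turn":-128.5},
    {"tx":-0.636,"ty":-0.57,"tz":0.03,"turn":-128.5},
    {"tx":-0.636,"ty":-0.57,"tz":0.03,"turn":-128.5},
    {"tx":-0.636,"ty":-0.57,"tz":0.03,"turn":-128.5},
    {"tx":-0.636,"ty":-0.57,"tz":0.03,"turn":-128.5},
    {"tx":-0.636,"ty":-0.57,"tz":0.03,"turn":-128.5},
    {"tx":-0.636,"ty":-0.57,"tz":0.03,"turn":-128.5},
    {"tx":-0.636,"ty":-0.57,"tz":0.03,"turn":-128.5},
    {"tx":-0.636,"ty":-0.57,"tz":0.03,"turn":-128.5},
    {"tx":-0.636,"ty":-0.57,"tz":0.03,"turn":-128.5},
    {"tx":-0.636,"ty":-0.57,"tz":0.03,"turn":-128.5},
    {"tx":-0.636,"ty":-0.57,"tz":0.03,"turn":-128.5},
    {"tx":-0.636,"ty":-0.57,"tz":0.03,"turn":-128.5},
    {"tx":-0.636,"ty":-0.57,"tz":0.03,"turn":-128.5},
    {"tx":-0.636,"ty":-0.57,"tz":0.03,"turn":-128.5},
    {"tx":-0.636,"ty":-0.57,"tz":0.03,"turn":-128.5},
    {"tx":-0.636,"ty":-0.57,"tz":0.03,"turn":-128.5},
    {"tx":-0.636,"ty":-0.57,"tz":0.03,"turn":-128.5},
    {"tx":-0.636,"ty":-0.57,"tz":0.03,"turn":-128.5},
    {"tx":-0.636,"ty":-0.57,"tz":0.03,"turn":-128.5},
  ],
  gripper=1.0,
)

```text
time_s: 1.82
eef_pos: [0.5166, 0.2128, 0.2016]
eef_rot: [-0.0, 0.883, 0.47, -0.0]
wrist_force: [-0.5, -0.4, 0.4]
opening: 1.002
```

```bash
python3 -c "
from plan import *
plan([.5255,.2303,.16],56)"
```

```text
t 1.82 pos [0.5166 0.2128 0.2016] yaw 56.09 q6 -0.8 shift mm [19.5 -2.4 41.6] | 46 turn [np.float64(0.1), np.float64(-179.9)]
```

>>> move_arm(
  increments=[
    {"tx":0.0195,"ty":-0.0025,"tz":0.04},
    {"tx":0.0195,"ty":-0.0025,"tz":0.04},
    {"tx":0.0195,"ty":-0.0025,"tz":0.04},
    {"tx":0.0195,"ty":-0.0025,"tz":0.04},
  ],
)

```text
validation failed for argument at $.in...
```

```bash
python3 -c "
from plan import *
plan([.5255,.2303,.0413],56)
snap('wrist','w1')
p,d,c=load('w1')
print(proj(c,[[.5255,.2303,.08],[.5786,.1945,.095]]))
plan([.5255,.2303,.0413],56)"
```

```text
t 1.82 pos [0.5166 0.2128 0.2016] yaw 56.09 q6 -0.8 shift mm [ 19.6  -2.4 160.3] | 162 turn [np.float64(0.1), np.float64(-179.9)]
[[351.76055081 227.839555  ]
 [351.35591825 307.35278698]]
t 1.87 pos [0.5185 0.2183 0.201 ] yaw 56.18 q6 -0.8 shift mm [ 13.2  -0.6 159.7] | 160 turn [np.float64(0.2), np.float64(-179.8)]
```

View pics/w1.png

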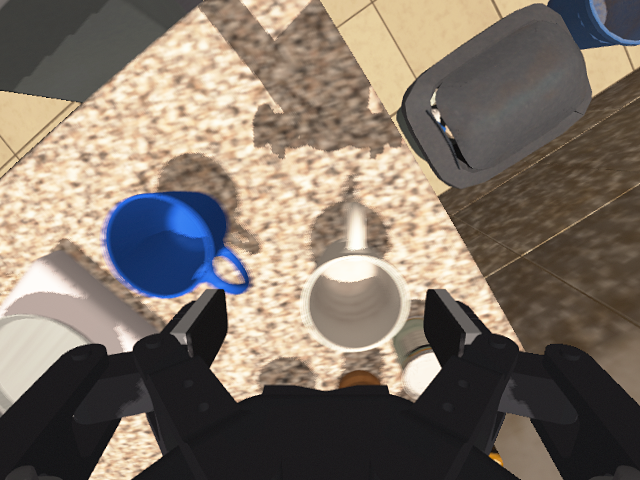

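The wrist view shows the white mug's rim centred at (356,303) and its handle at (357,225), close to my projections. The blue mug is at (165,245), clear of the jaws. The move call was refused, so I'll retry it with every field filled in.

>>> move_arm(
  increments=[
    {"tx":0.006,"ty":-0.001,"tz":0.04,"turn":0},
    {"tx":0.006,"ty":-0.001,"tz":0.04,"turn":0},
    {"tx":0.006,"ty":-0.001,"tz":0.04,"turn":0},
    {"tx":0.006,"ty":-0.001,"tz":0.04,"turn":0},
  ],
)

```text
time_s: 2.2
eef_pos: [0.5191, 0.2156, 0.1628]
eef_rot: [0.0, 0.883, 0.47, -0.0]
wrist_force: [1.0, 0.4, 0.4]
opening: 0.998
```

```bash
python3 -c "
from plan import *
plan([.5255,.2303,.0413],56)
snap('wrist','w2')
p,d,c=load('w2')
print(proj(c,[[.5255,.2303,.08],[.5786,.1945,.095]]))
plan([.5255,.2303,.0413],56)
from fit import circ
C=cloud(c,cv2.medianBlur(d,3)).reshape(-1,3)
r=np.hypot(C[:,0]-.5786,C[:,1]-.1945)
m=C[(r<.055)&(C[:,2]>.09)&(C[:,2]<.1)]; print(circ(m))
H=C[(r>.05)&(r<.085)&(C[:,2]>.05)&(C[:,2]<.1)&(np.hypot(C[:,0]-.5255,C[:,1]-.2303)<.025)]; print(len(H),H.mean(0), H[:,2].max())
"
```

```text
t 2.2 pos [0.5191 0.2156 0.1628] yaw 56.01 q6 -0.79 shift mm [ 15.8  -2.9 121.5] | 123 turn [np.float64(0.0), np.float64(-180.0)]
[[350.68703604 240.69322313]
 [350.31594009 332.39553343]]
t 2.25 pos [0.5198 0.2155 0.1637] yaw 55.98 q6 -0.79 shift mm [ 15.3  -3.7 122.4] | 123 turn [np.float64(-0.0), np.float64(180.0)]
(array([0.57690191, 0.19515521, 0.0420859 ]), np.float64(0.00116674441047563))
809 [0.52359194 0.23233314 0.0801541 ] 0.08795667293897061
```

View pics/w2.png

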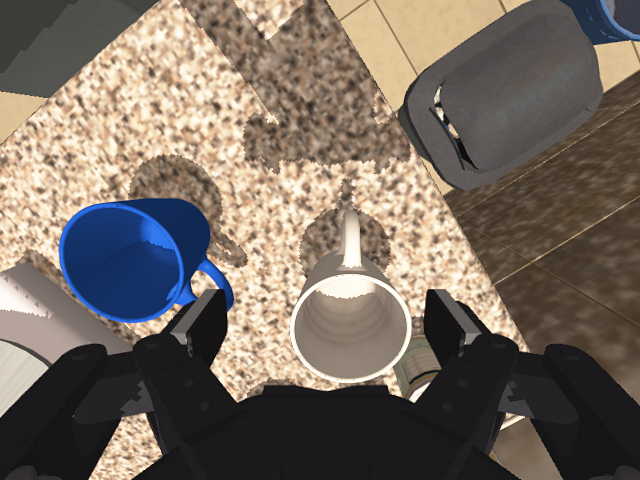

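>>> move_arm(
  increments=[
    {"tx":0.0155,"ty":-0.0043,"tz":0.01,"turn":0},
    {"tx":0.0155,"ty":-0.0043,"tz":0.04,"turn":0},
    {"tx":0.0155,"ty":-0.0043,"tz":0.07,"turn":0},
    {"tx":0.0155,"ty":-0.0043,"tz":0.1,"turn":0},
    {"tx":0.0155,"ty":-0.0043,"tz":0.121,"turn":0},
    {"tx":0.0155,"ty":-0.0043,"tz":0.121,"turn":0},
    {"tx":0.0155,"ty":-0.0043,"tz":0.121,"turn":0},
    {"tx":0.0155,"ty":-0.0043,"tz":0.121,"turn":0},
  ],
)

```text
time_s: 2.92
eef_pos: [0.5261, 0.2312, 0.0437]
eef_rot: [0.001, 0.883, 0.469, 0.002]
wrist_force: [-0.8, 0.6, 0.2]
opening: 1.002
```

```bash
python3 -c "
from plan import *
plan([.5248,.2310,.042],56)
snap('wrist','w3')
print(get_obs()['wrist_force'])
"
```

```text
t 2.92 pos [0.5261 0.2312 0.0437] yaw 55.98 q6 -0.77 shift mm [-0.9 -1.   1.7] | 2 turn [np.float64(-0.0), np.float64(180.0)]
[-0.28000703 -0.17321122  0.48874657]
```

View pics/w3.png

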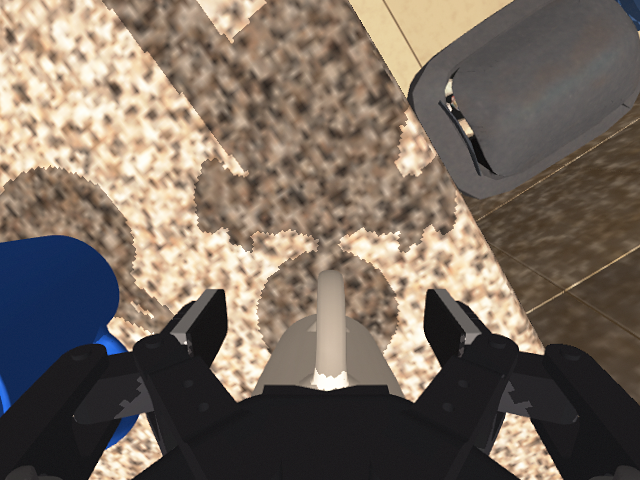

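The handle (325–345, 270–385) stands between the pads, about 1–2 mm right of centre. Closing.

>>> move_arm(
  increments=[
    {"tx":0.001,"ty":-0.001,"tz":0.001,"turn":0},
    {"tx":0.001,"ty":-0.001,"tz":0.001,"turn":0},
    {"tx":0.001,"ty":-0.001,"tz":0.001,"turn":0},
    {"tx":0.001,"ty":-0.001,"tz":0.001,"turn":0},
    {"tx":0.001,"ty":-0.001,"tz":0.001,"turn":0},
    {"tx":0.001,"ty":-0.001,"tz":0.001,"turn":0},
    {"tx":0.001,"ty":-0.001,"tz":0.001,"turn":0},
    {"tx":0.001,"ty":-0.001,"tz":0.001,"turn":0},
    {"tx":0.001,"ty":-0.001,"tz":0.001,"turn":0},
    {"tx":0.001,"ty":-0.001,"tz":0.001,"turn":0},
  ],
  gripper=0.0,
)

```text
time_s: 3.8
eef_pos: [0.5238, 0.2327, 0.0403]
eef_rot: [-0.0, 0.883, 0.47, 0.0]
wrist_force: [-1.9, 0.7, 3.6]
opening: 0.193
```

```bash
python3 -c "
from plan import *
plan([.5248,.2310,.042],56);o=get_obs();print(o['wrist_force'],o['torque'],o['opening'])
"
```

```text
t 3.8 pos [0.5238 0.2327 0.0403] yaw 56.02 q6 -0.77 shift mm [-0.9  1.7 -1.7] | 3 turn [np.float64(0.0), np.float64(-180.0)]
[-1.85935812  0.6574089   3.55970668] [-0.02364543  0.23648318 -0.00431004] 0.19285687495471193
```

Gripped: opening 0.19, about 16 mm. Now a lift of 130 mm and a check.

>>> move_arm(
  increments=[
    {"tx":0,"ty":0,"tz":-0.01,"turn":0},
    {"tx":0,"ty":0,"tz":-0.03,"turn":0},
    {"tx":0,"ty":0,"tz":-0.06,"turn":0},
    {"tx":0,"ty":0,"tz":-0.09,"turn":0},
    {"tx":0,"ty":0,"tz":-0.12,"turn":0},
    {"tx":0,"ty":0,"tz":-0.15,"turn":0},
    {"tx":0,"ty":0,"tz":-0.16,"turn":0},
    {"tx":0,"ty":0,"tz":-0.16,"turn":0},
    {"tx":0,"ty":0,"tz":-0.16,"turn":0},
  ],
)

```text
time_s: 4.55
eef_pos: [0.5234, 0.2325, 0.1992]
eef_rot: [-0.0, 0.883, 0.47, -0.0]
wrist_force: [0.3, -0.2, -3.3]
opening: 0.194
```

```bash
python3 -c "
from plan import *
plan([.5248,.2310,.2],56);o=get_obs();print(o['wrist_force'],o['torque'],o['opening'])
snap('wrist','w4')
p,d,c=snap('top','top4')
C=cloud(c,cv2.medianBlur(d,3))[100:320,120:300].reshape(-1,3); o=get_obs()['eef_pos']
r=np.hypot(C[:,0]-.576,C[:,1]-.195); m=C[(r<.07)&(C[:,2]>.2)&(C[:,2]<.28)]
from fit import circ
print(len(m),circ(m[m[:,2]>.245]), np.percentile(m[:,2],[50,90,99]))
A=np.c_[m[:,:2],np.ones(len(m))]; k=m[:,2]>.245; print(np.linalg.lstsq(A[k],m[k,2],rcond=None)[0])
"
```

```text
t 4.55 pos [0.5234 0.2325 0.1992] yaw 56.01 q6 -0.77 shift mm [-0.4  2.  -0.8] | 2 turn [np.float64(0.0), np.float64(-180.0)]
[ 0.27182078 -0.24537785 -3.29938942] [ 0.03803499  0.1270874  -0.04209807] 0.19397475199359357
948 (array([0.57603746, 0.19453066, 0.04234441]), np.float64(0.008060900874981576)) [0.23689226 0.25017762 0.26883048]
[-0.08422419  0.0207407   0.29423242]
```

View pics/w4.png

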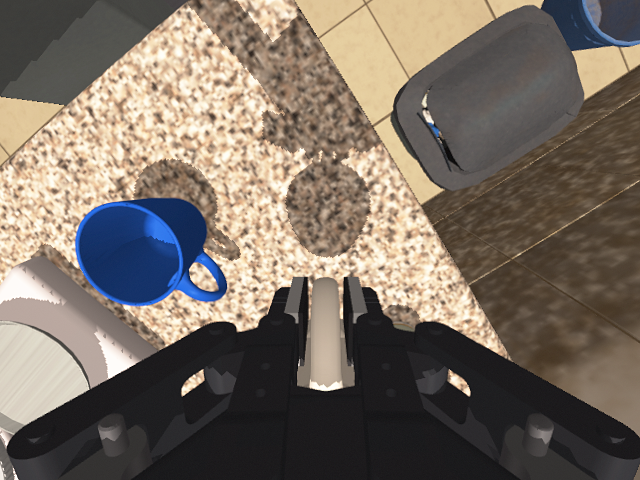

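View pics/top4.png

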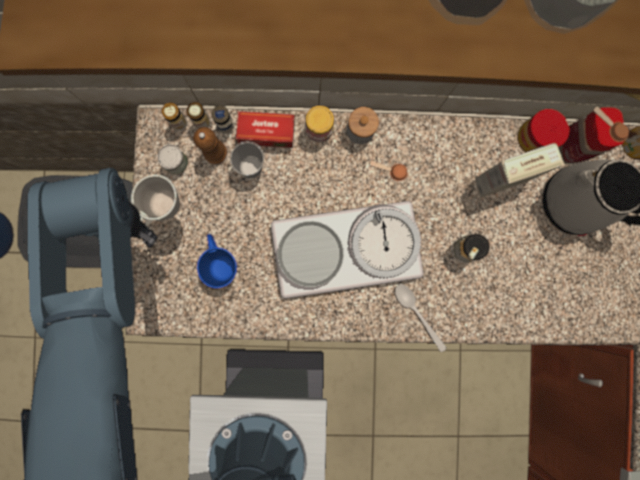

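```bash
python3 -c "
from plan import *
from fit import circ
p,d,c=load('top4')
C=cloud(c,cv2.medianBlur(d,3))[150:240,125:195].reshape(-1,3)
r=np.hypot(C[:,0]-.576,C[:,1]-.195)
m=C[(r<.055)&(C[:,2]>.235)&(C[:,2]<.268)]
x,e=circ(m);print(x,e,len(m))
r=np.hypot(C[:,0]-x[0],C[:,1]-x[1])
# max z per azimuth around rim
a=np.degrees(np.arctan2(C[:,1]-x[1],C[:,0]-x[0]))
for k in range(-180,180,30):
    s=C[(r<.05)&(r>.034)&(a>=k)&(a<k+30)&(C[:,2]<.275)]
    if len(s)>3: print(k,len(s),np.sort(s[:,2])[-6:].round(4))
"
```

```text
[0.57688723 0.19384011 0.0413302 ] 0.0020756537272797674 443
-180 110 [0.2498 0.2499 0.2501 0.2502 0.2503 0.2504]
-150 116 [0.2503 0.2504 0.2507 0.2508 0.251  0.2513]
-120 74 [0.2495 0.2496 0.2497 0.2497 0.2506 0.2507]
-90 48 [0.2494 0.2494 0.2494 0.2494 0.2494 0.2498]
-60 70 [0.248  0.2485 0.2485 0.2489 0.2498 0.2502]
-30 137 [0.2487 0.2487 0.2488 0.2498 0.2501 0.2501]
0 134 [0.2491 0.2494 0.2494 0.2495 0.2496 0.2497]
30 142 [0.2489 0.2495 0.2496 0.2498 0.2507 0.2515]
60 149 [0.2498 0.2498 0.2498 0.2501 0.2514 0.2515]
90 132 [0.2518 0.2519 0.2519 0.2519 0.2521 0.2522]
120 148 [0.2504 0.251  0.2512 0.2519 0.2527 0.2532]
150 118 [0.2511 0.2513 0.2513 0.2513 0.2515 0.2515]
```

```bash
python3 -c "
from plan import *
plan([.4314,-.0745,.185],56)"
```

```text
t 4.65 pos [0.5223 0.2322 0.1973] yaw 56.01 q6 -0.77 shift mm [-305.1   96.1   13. ] | 320 turn [np.float64(0.0), np.float64(-180.0)]
```

>>> move_arm(
  increments=[
    {"tx":-0.006,"ty":0.002,"tz":0,"turn":0},
    {"tx":-0.02,"ty":0.006,"tz":0,"turn":0},
    {"tx":-0.04,"ty":0.013,"tz":0,"turn":0},
    {"tx":-0.065,"ty":0.021,"tz":0,"turn":0},
    {"tx":-0.09,"ty":0.028,"tz":0,"turn":0},
    {"tx":-0.115,"ty":0.036,"tz":0,"turn":0},
    {"tx":-0.14,"ty":0.044,"tz":0,"turn":0},
    {"tx":-0.165,"ty":0.052,"tz":0,"turn":0},
    {"tx":-0.19,"ty":0.06,"tz":0,"turn":0},
    {"tx":-0.215,"ty":0.068,"tz":0,"turn":0},
    {"tx":-0.24,"ty":0.076,"tz":0,"turn":0},
    {"tx":-0.265,"ty":0.084,"tz":0,"turn":0},
    {"tx":-0.285,"ty":0.09,"tz":0.003,"turn":0},
    {"tx":-0.299,"ty":0.094,"tz":0.008,"turn":0},
    {"tx":-0.305,"ty":0.096,"tz":0.013,"turn":0},
    {"tx":-0.305,"ty":0.096,"tz":0.013,"turn":0},
    {"tx":-0.305,"ty":0.096,"tz":0.013,"turn":0},
    {"tx":-0.305,"ty":0.096,"tz":0.013,"turn":0},
  ],
)

```text
time_s: 6.15
eef_pos: [0.4329, -0.0734, 0.1869]
eef_rot: [-0.0, 0.883, 0.47, -0.0]
wrist_force: [0.2, 0.0, -1.3]
opening: 0.19
```

```bash
python3 -c "
from plan import *
from fit import circ
plan([.4314,-.0745,.115],56);print(get_obs()['wrist_force'])
p,d,c=snap('top','top5')
plan([.4314,-.0745,.115],56);print(get_obs()['wrist_force'])
e=get_obs()['eef_pos']
C=cloud(c,cv2.medianBlur(d,3)).reshape(-1,3); g=[.4846,-.113]
r=np.hypot(C[:,0]-g[0],C[:,1]-g[1])
m=C[(r<.06)&(C[:,2]>.222)&(C[:,2]<.25)]
x,er=circ(m);print('axis',x,er,len(m),'zmax',np.percentile(m[:,2],[50,90,97]))
P=C[(C[:,2]<.1)]
"
```

```text
t 6.15 pos [ 0.4329 -0.0734  0.1869] yaw 56.04 q6 -1.42 shift mm [-1.7 -0.6 71.9] | 72 turn [np.float64(0.0), np.float64(-180.0)]
[ 0.17506409  0.00475329 -1.33663551]
t 6.2 pos [ 0.433  -0.0733  0.187 ] yaw 56.07 q6 -1.42 shift mm [-1.9 -0.7 72. ] | 72 turn [np.float64(0.1), np.float64(-179.9)]
[-0.54881225  0.47060341 -2.08519211]
axis [ 0.48746744 -0.11089834  0.04122663] 0.0016516037551385814 250 zmax [0.23680614 0.23947952 0.24034711]
```

View pics/top5.png

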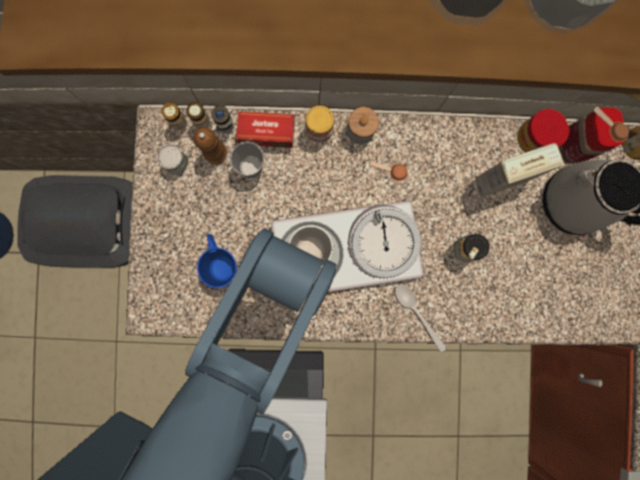

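>>> move_arm(
  increments=[
    {"tx":-0.002,"ty":-0.001,"tz":0.01,"turn":0},
    {"tx":-0.0026,"ty":-0.001,"tz":0.03,"turn":0},
    {"tx":-0.0026,"ty":-0.001,"tz":0.05,"turn":0},
    {"tx":-0.0026,"ty":-0.001,"tz":0.062,"turn":0},
    {"tx":-0.0026,"ty":-0.001,"tz":0.069,"turn":0},
    {"tx":-0.0026,"ty":-0.001,"tz":0.069,"turn":0},
    {"tx":-0.0026,"ty":-0.001,"tz":0.069,"turn":0},
    {"tx":-0.0026,"ty":-0.001,"tz":0.069,"turn":0},
  ],
)

```text
time_s: 6.87
eef_pos: [0.4314, -0.0757, 0.1188]
eef_rot: [0.001, 0.883, 0.47, 0.0]
wrist_force: [0.5, 0.2, -1.9]
opening: 0.187
```

```bash
python3 -c "
from plan import *
from fit import circ
plan([.4308,-.075,.11],56);print(get_obs()['wrist_force'],get_obs()['torque'])
p,d,c=snap('scene','s6'); cv2.imwrite('pics/s6c.png',cv2.resize(p[200:320,250:430],None,fx=4,fy=4,interpolation=2)[:,:,::-1])
C=cloud(c,cv2.medianBlur(d,3)).reshape(-1,3)
print(get_obs()['wrist_force'])
"
```

```text
t 6.87 pos [ 0.4314 -0.0757  0.1188] yaw 56.05 q6 -1.42 shift mm [ 0.3 -0.9  8.8] | 9 turn [np.float64(0.1), np.float64(-179.9)]
[ 0.4575878   0.24777216 -1.91132437] [ 0.03377549  0.15535484 -0.00473672]
[ 0.0856153   0.19997702 -1.07114648]
```

View pics/s6c.png

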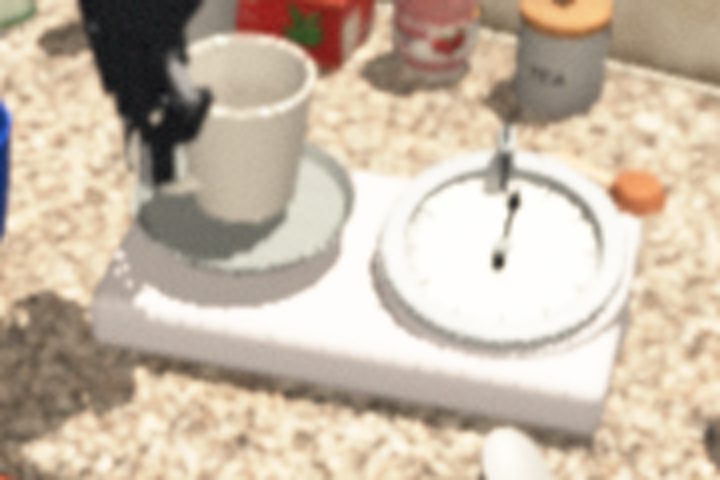

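The mug hangs upright over the pan, about 8 mm up, with the needle still near zero. Descending slowly.

>>> move_arm(
  increments=[
    {"tx":0,"ty":0,"tz":0.001,"turn":0},
    {"tx":0,"ty":0,"tz":0.002,"turn":0},
    {"tx":0,"ty":0,"tz":0.003,"turn":0},
    {"tx":0,"ty":0,"tz":0.004,"turn":0},
    {"tx":0,"ty":0,"tz":0.005,"turn":0},
    {"tx":0,"ty":0,"tz":0.006,"turn":0},
    {"tx":0,"ty":0,"tz":0.007,"turn":0},
    {"tx":0,"ty":0,"tz":0.008,"turn":0},
    {"tx":0,"ty":0,"tz":0.008,"turn":0},
    {"tx":0,"ty":0,"tz":0.008,"turn":0},
  ],
)

```text
time_s: 7.75
eef_pos: [0.4306, -0.0756, 0.11]
eef_rot: [-0.0, 0.883, 0.47, -0.0]
wrist_force: [-0.3, 0.2, -2.9]
opening: 0.193
```

```bash
cat > needle.py <<'E'
from plan import *
import sys
f=sys.argv[1]
o=get_obs();print(o['wrist_force'],o['torque'],o['eef_pos'],o['time_s'])
p,d,c=snap('top',f); cv2.imwrite('pics/'+f+'c.png',cv2.resize(p[190:300,260:435],None,fx=4.5,fy=4.5,interpolation=2)[:,:,::-1])
print(get_obs()['wrist_force'])
E
python3 needle.py n1
```

```text
[-0.26030622  0.2007675  -2.86043421] [ 0.10114464  0.07324504 -0.03187729] [ 0.43063815 -0.07556659  0.10996923] 7.75
[ 0.2047119   0.0931161  -2.36294276]
```

View pics/n1c.png

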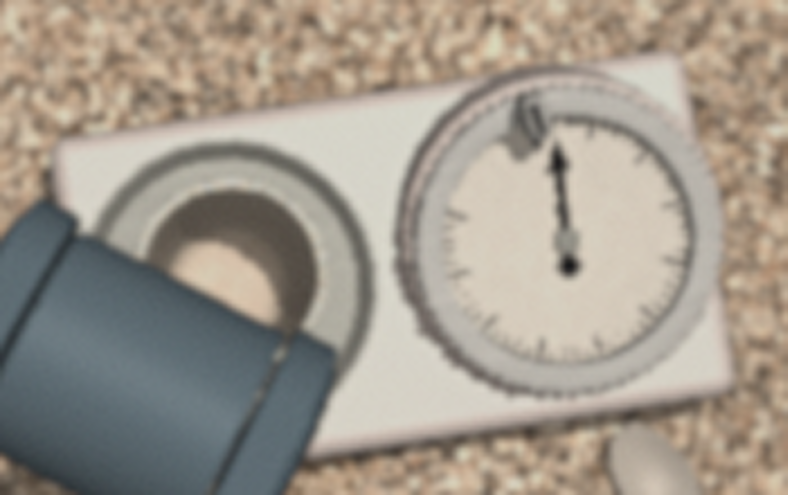

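>>> move_arm(
  increments=[
    {"tx":0,"ty":0,"tz":0.001,"turn":0},
    {"tx":0,"ty":0,"tz":0.0015,"turn":0},
    {"tx":0,"ty":0,"tz":0.002,"turn":0},
    {"tx":0,"ty":0,"tz":0.0025,"turn":0},
    {"tx":0,"ty":0,"tz":0.003,"turn":0},
    {"tx":0,"ty":0,"tz":0.003,"turn":0},
    {"tx":0,"ty":0,"tz":0.003,"turn":0},
  ],
)

```text
time_s: 8.38
eef_pos: [0.4307, -0.0756, 0.1071]
eef_rot: [0.0, 0.883, 0.47, 0.0]
wrist_force: [-0.8, 1.2, -0.3]
opening: 0.192
```

```bash
python3 needle.py n2
```

```text
[-0.76662498  1.15019843 -0.30747151] [-0.01284251  0.15883846  0.00852666] [ 0.43070119 -0.07555357  0.10706967] 8.3833
[-1.31179611  1.34744245  0.06533102]
```

View pics/n2c.png

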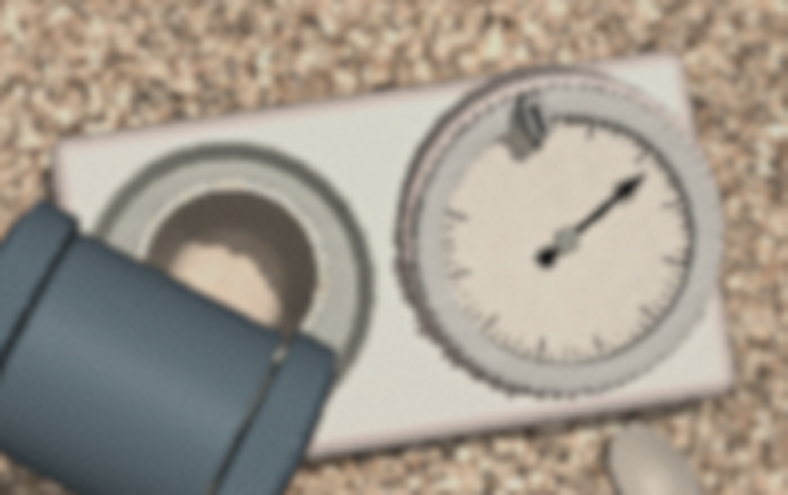

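The needle has swung about 1.0 rad (~0.19 kg on the pan) and the wrist now carries nearly nothing. Releasing.

>>> move_arm(
  increments=[
    {"tx":0,"ty":0,"tz":0.0003,"turn":0},
    {"tx":0,"ty":0,"tz":0.0003,"turn":0},
    {"tx":0,"ty":0,"tz":0.0003,"turn":0},
    {"tx":0,"ty":0,"tz":0.0003,"turn":0},
    {"tx":0,"ty":0,"tz":0.0003,"turn":0},
    {"tx":0,"ty":0,"tz":0.0003,"turn":0},
  ],
  gripper=0.6,
)

```text
time_s: 8.93
eef_pos: [0.4307, -0.0756, 0.1068]
eef_rot: [0.0, 0.883, 0.47, 0.0]
wrist_force: [0.9, 0.0, -0.7]
opening: 0.602
```

```bash
python3 needle.py n3; python3 -c "
from h import *
snap('wrist','w7');print(get_obs()['opening'])"
```

```text
[ 0.90282606  0.02817651 -0.69448433] [-0.00412051  0.03027333  0.00221069] [ 0.4307095  -0.07559548  0.10676747] 8.9333
[0.59501069 0.21548741 0.61629115]
0.6042863264798229
```

View pics/n3c.png

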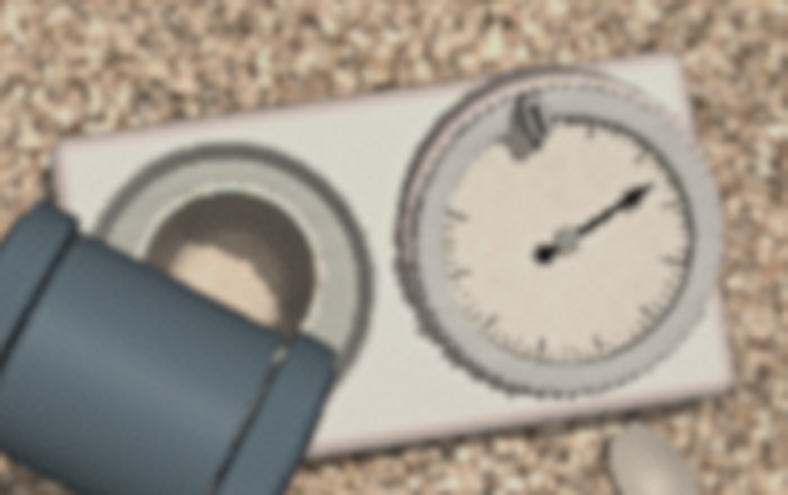

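View pics/w7.png

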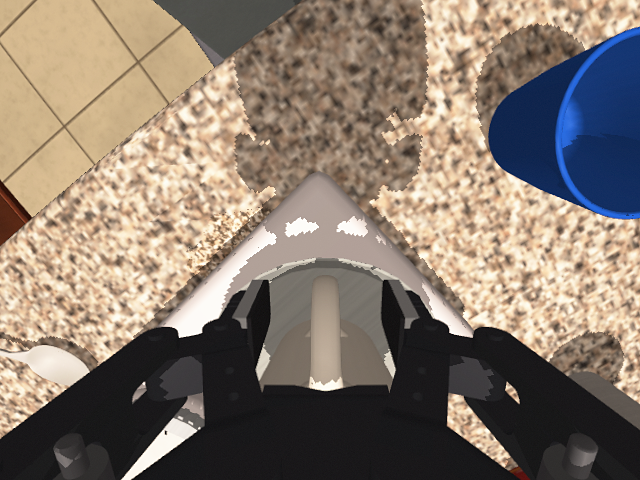

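The mug is free and centred, and the needle settled a little further round. Backing straight up.

>>> move_arm(
  increments=[
    {"tx":0,"ty":0,"tz":-0.01,"turn":0},
    {"tx":0,"ty":0,"tz":-0.03,"turn":0},
    {"tx":0,"ty":0,"tz":-0.06,"turn":0},
    {"tx":0,"ty":0,"tz":-0.1,"turn":0},
    {"tx":0,"ty":0,"tz":-0.14,"turn":0},
    {"tx":0,"ty":0,"tz":-0.16,"turn":0},
    {"tx":0,"ty":0,"tz":-0.16,"turn":0},
    {"tx":0,"ty":0,"tz":-0.16,"turn":0},
  ],
)

```text
time_s: 9.7
eef_pos: [0.4314, -0.0759, 0.2687]
eef_rot: [0.002, 0.883, 0.47, 0.001]
wrist_force: [-0.2, 0.5, -0.5]
opening: 0.6
```

```bash
python3 - <<'E'
from plan import *
from fit import circ
s=np.deg2rad(9.78)
# dial geometry: window plane fit, centre from ring outline in top0
p,d,c=load('top0'); d=cv2.medianBlur(d,3); C=cloud(c,d)[190:305,262:432].reshape(-1,3)
n=np.array([-np.sin(.21)*np.cos(s),-np.sin(.21)*np.sin(s),np.cos(.21)])
q=C[np.hypot(C[:,0]-.514,C[:,1]+.278)<.05]; k=np.median(q@n); print("window plane off",k)
ex=np.array([np.cos(.21)*np.cos(s),np.cos(.21)*np.sin(s),np.sin(.21)]); ey=np.cross(n,ex)
h=C@n-k
R_=C[(abs(h-.002)<.004)&(np.hypot(C[:,0]-.514,C[:,1]+.278)<.095)]
U=np.c_[R_@ex,R_@ey]
hull=cv2.convexHull(U.astype(np.float32))[:,0]; x,e=circ(hull); print(x,e)
D=x[0]*ex+x[1]*ey+(k+.002)*n; print("dial_mid",D, "base rel",D-[.5,-.1967,0])
T=C[(h>.015)&(h<.03)&(np.hypot(C[:,0]-.514,C[:,1]+.278)<.095)]; t=T-D
print("tab",len(T),T.mean(0),"ang cw deg",np.degrees(np.arctan2(-(t@ey).mean(),(t@ex).mean())),"rad",np.hypot((t@ex).mean(),(t@ey).mean()))
np.savez('dial.npz',D=D,n=n,ex=ex,ey=ey)
snap('top','n4')
plan([.43,-.20,.28],None)
print(get_obs()['opening'])
E
```

```text
window plane off -0.028550239820512534
[ 0.46172807 -0.36383464  0.07886234] 0.0035335070013025145
dial_mid [ 0.51227875 -0.28089837  0.07028483] base rel [ 0.01227875 -0.08419837  0.07028483]
tab 11 [ 0.56994519 -0.25569936  0.10744069] ang cw deg -12.556819894757803 rad 0.06916622532353377
t 9.75 pos [ 0.4305 -0.0755  0.2669] yaw 56.02 q6 -1.42 shift mm [-103.5   69.2  -13.1] | 125 
0.6018629156454866
```

```bash
cat > rect.py <<'E'
from plan import *
z=np.load('dial.npz'); D,n,ex,ey=z['D'],z['n'],z['ex'],z['ey']
def rectify(p,c,depth=-0.004,S=4.0,half=0.085,center=None):
    # image up = ex (scale +x), right = -ey (clockwise from above)
    N=int(2*half*1000*S/1)//1; N=min(N,680); g=(np.arange(N)-N/2+.5)/N*2*half
    X,Y=np.meshgrid(g,-g)  # X right, Y up
    P=D+depth*n+Y[...,None]*ex-X[...,None]*ey
    uv=proj(c,P.reshape(-1,3)).reshape(N,N,2).astype(np.float32)
    return cv2.remap(p,uv[...,0],uv[...,1],cv2.INTER_CUBIC)
E
python3 - <<'E'
from rect import *
p,d,c=load('n4'); im=rectify(p,c); print(im.shape); N=im.shape[0]
cv2.circle(im,(N//2,N//2),int(.052/.17*N),(255,0,0),1); cv2.circle(im,(N//2,N//2),int(.076/.17*N),(0,0,255),1); cv2.circle(im,(N//2,N//2),3,(255,0,0),-1)
cv2.imwrite('pics/r4.png',im[:,:,::-1])
# ring plane check
p,d,c=load('top0'); C=cloud(c,d).reshape(-1,3); h=(C-D)@n; u=(C-D)@ex; v=(C-D)@ey; r=np.hypot(u,v)
for lo,hi in((0,.03),(.03,.05),(.05,.058),(.058,.062),(.064,.070),(.070,.075),(.076,.08)):
    m=(r>=lo)&(r<hi)&(abs(h)<.03); print(lo,m.sum(),np.median(h[m]).round(4),np.percentile(h[m],[20,80]).round(4))
m=(r>=.064)&(r<.074)&(abs(h)<.005); A=np.c_[u[m],v[m],np.ones(m.sum())]; print(np.linalg.lstsq(A,h[m],rcond=None)[0])
E
```

```text
(680, 680, 3)
0 550 -0.0018 [-0.004   0.0011]
0.03 978 -0.002 [-0.0042  0.0001]
0.05 515 -0.0019 [-0.0039  0.0003]
0.058 285 -0.0016 [-0.0037  0.0011]
0.064 492 0.0081 [0.0058 0.0101]
0.07 445 0.0078 [0.006  0.0102]
0.076 317 -0.0025 [-0.0058  0.0054]
[-0.00129849  0.00128432  0.00373936]
```

View pics/r4.png

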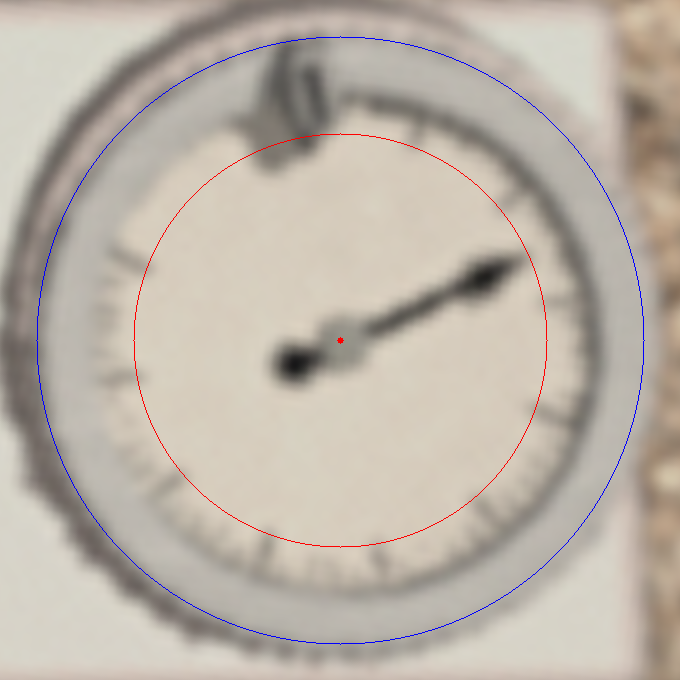

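```bash
python3 - <<'E'
from rect import *
from fit import circ
p,d,c=load('top0'); C=cloud(c,d).reshape(-1,3); h=(C-D)@n; u=(C-D)@ex; v=(C-D)@ey; r=np.hypot(u,v)
m=(abs(h-.008)<.0025)&(r<.085)&(r>.058)
U=np.c_[u,v][m]; x,e=circ(U); print(m.sum(),x,e)
# boundaries: by azimuth inner/outer percentiles
a=np.degrees(np.arctan2(U[:,1]-x[1],U[:,0]-x[0])); rr=np.hypot(*(U-x[:2]).T)
o=[];i=[]
for k in range(-180,180,20):
    s=(a>=k)&(a<k+20); 
    if s.sum()>10:
        w=U[s][np.argsort(rr[s])]; o.append(w[-2]); i.append(w[1])
print(circ(np.array(o)),circ(np.array(i)))
xo=(circ(np.array(o))[0][:2]+circ(np.array(i))[0][:2])/2
D2=D+xo[0]*ex+xo[1]*ey+.0079*n; print(D2)
b=D2-[.5,-.1967,0]; print("in base frame", b[0]*.9855+b[1]*.1699, -b[0]*.1699+b[1]*.9855)
T=C-D2; t=T[(T@n>.017)&(T@n<.032)&(np.hypot(T@ex,T@ey)<.085)&(T@ex>.04)]
print("tab",len(t),"ang cw",np.degrees(np.arctan2(-(t@ey).mean(),(t@ex).mean())),"r",np.hypot((t@ex).mean(),(t@ey).mean()),"h",np.sort(t@n)[-5:])
np.savez('dial.npz',D=D2,n=n,ex=ex,ey=ey)
E
python3 - <<'E'
import sys; sys.path.insert(0,'.')
import os; os.chdir('.')
from rect import *
for ph in(-12.6,):
  for hh in (.01,.05):
    a=np.radians(ph-20); P=D+.0665*(np.cos(np.radians(ph))*ex-np.sin(np.radians(ph))*ey)+hh*n
    print(ph,hh,P)
    plan([P[0],P[1],.19],9.78-ph+90)
E
```

```text
819 [0.00064364 0.0002345  0.06970794] 0.00421056550294131
(array([ 7.15016566e-04, -6.35344514e-05,  7.64660567e-02]), np.float64(0.0005026232816494548)) (array([0.00093722, 0.00014558, 0.06283318]), np.float64(0.00026938505553920385))
[ 0.51144511 -0.28100044  0.07818349]
in base frame -0.0030434927183559182 -0.08502261106958635
tab 55 ang cw -10.462021260197279 r 0.06702305619503732 h [0.02755289 0.02875194 0.02877585 0.02879626 0.03029378]
-12.6 0.01 [ 0.56947692 -0.25627702  0.10149252]
t 9.75 pos [ 0.4305 -0.0755  0.2669] yaw 56.02 q6 -1.42 shift mm [-72.2 216.3  77. ] | 241 turn [np.float64(-56.4), np.float64(123.6)]
-12.6 0.05 [ 0.5612597  -0.25769342  0.14061376]
t 9.75 pos [ 0.4305 -0.0755  0.2669] yaw 56.02 q6 -1.42 shift mm [-78.  210.2  77. ] | 237 turn [np.float64(-56.4), np.float64(123.6)]
```

>>> move_arm(
  increments=[
    {"tx":-0.008,"ty":0.02,"tz":0,"turn":-5},
    {"tx":-0.018,"ty":0.05,"tz":0.005,"turn":-12},
    {"tx":-0.03,"ty":0.08,"tz":0.015,"turn":-19},
    {"tx":-0.042,"ty":0.115,"tz":0.025,"turn":-26},
    {"tx":-0.055,"ty":0.15,"tz":0.04,"turn":-33},
    {"tx":-0.066,"ty":0.18,"tz":0.055,"turn":-40},
    {"tx":-0.074,"ty":0.2,"tz":0.07,"turn":-47},
    {"tx":-0.076,"ty":0.212,"tz":0.077,"turn":-53},
    {"tx":-0.076,"ty":0.214,"tz":0.077,"turn":-55},
    {"tx":-0.076,"ty":0.214,"tz":0.077,"turn":-55},
    {"tx":-0.076,"ty":0.214,"tz":0.077,"turn":-55},
    {"tx":-0.076,"ty":0.214,"tz":0.077,"turn":-55},
  ],
  gripper=0.4,
)

```text
time_s: 10.75
eef_pos: [0.5651, -0.2575, 0.189]
eef_rot: [-0.001, 0.567, 0.824, 0.0]
wrist_force: [-0.5, -0.3, 0.8]
opening: 0.4
```

```bash
python3 - <<'E'
from rect import *
plan([.5678,-.2578,.103],110.5); print(get_obs()['opening'])
p,d,c=snap('wrist','w8')
im=rectify(p,c,-.010); N=680
for r,col in((.052,(255,0,0)),(.062,(0,200,0))): cv2.circle(im,(340,340),int(r/.17*N),col,1)
cv2.circle(im,(340,340),3,(255,0,0),-1); cv2.imwrite('pics/r8.png',im[:,:,::-1])
C=cloud(c,d).reshape(-1,3)-D; h=C@n;u=C@ex;v=C@ey;r=np.hypot(u,v)
m=(r>.05)&(r<.085)&(h>.017)&(h<.032)&(u>.04); t=C[m]; print(len(t),"tab cw",np.degrees(np.arctan2(-np.median(t@ey),np.median(t@ex))),"r",np.hypot(np.median(t@ex),np.median(t@ey)),np.median(t@n))
for lo,hi in((0,.05),(.064,.074)):
    m=(r>=lo)&(r<hi)&(abs(h)<.02); print(lo,m.sum(),np.median(h[m]))
E
```

```text
t 10.75 pos [ 0.5651 -0.2575  0.189 ] yaw 110.96 q6 -2.56 shift mm [-1.3  2.5 86. ] | 86 turn [np.float64(0.5), np.float64(-179.5)]
0.4002423950276746
527 tab cw -9.601686214255547 r 0.06474183636639365 0.024299574420248778
0 13096 -0.00987657950084346
0.064 7521 3.239095609498479e-05
```

View pics/w8.png

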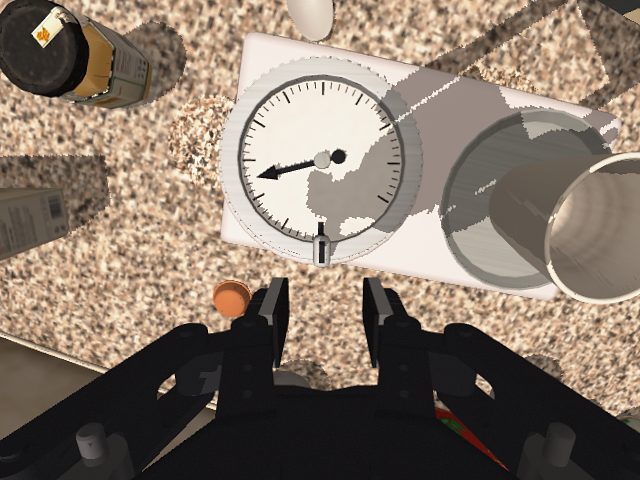

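View pics/r8.png

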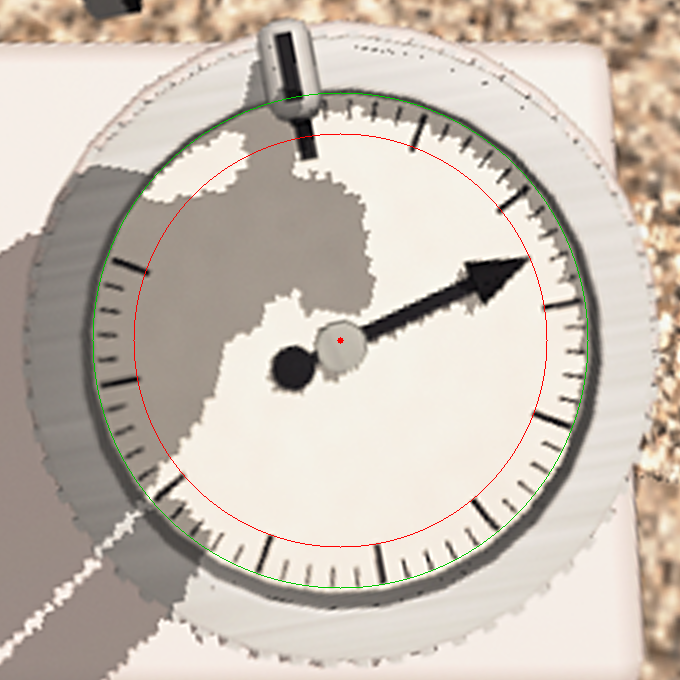

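The rectified view shows the needle tip at (528,259), about 65° clockwise. The broad zero line at (307,148) is in line with the tab, at about −9.7°. The ring must go about 75° clockwise. I'll straddle the tab loosely and push it along the arc.

```bash
cat > arc.py <<'E'
from rect import *
def tcp(ph,hz=.009,hm=.013):
    a=np.radians(ph); rad=np.cos(a)*ex-np.sin(a)*ey
    Q=D+.0665*rad; P=Q+hm*n
    return np.array([P[0],P[1],Q[2]+hz]), 9.78-ph+90
E
python3 - <<'E'
from arc import *
P,y=tcp(-9.7); print(P,y); plan(P,y)
E
```

```text
[ 0.57004879 -0.25952912  0.10084788] 109.47999999999999
t 10.8 pos [ 0.5653 -0.2576  0.1895] yaw 110.98 q6 -2.56 shift mm [-3.6  3.8 88.6] | 89 turn [np.float64(1.5), np.float64(-178.5)]
```

>>> move_arm(
  increments=[
    {"tx":-0.0036,"ty":0.0038,"tz":0.02,"turn":1.5},
    {"tx":-0.0036,"ty":0.0038,"tz":0.045,"turn":1.5},
    {"tx":-0.0036,"ty":0.0038,"tz":0.06,"turn":1.5},
    {"tx":-0.0036,"ty":0.0038,"tz":0.06,"turn":1.5},
    {"tx":-0.0036,"ty":0.0038,"tz":0.06,"turn":1.5},
  ],
  gripper=0.34,
)

```text
time_s: 11.22
eef_pos: [0.5699, -0.2595, 0.1294]
eef_rot: [-0.001, 0.577, 0.817, 0.0]
wrist_force: [-0.6, 0.0, 0.3]
opening: 0.339
```

```bash
python3 - <<'E'
from arc import *
P,y=tcp(-9.7); plan(P,y)
p,d,c=snap('wrist','w9')
C=cloud(c,d).reshape(-1,3)-D; h=C@n;u=C@ex;v=C@ey;r=np.hypot(u,v)
m=(r>.05)&(r<.085)&(h>.01)&(h<.028)&(u>.04)&(abs(v)<.03); t=C[m]; print(len(t),"tab cw",np.degrees(np.arctan2(-np.median(t@ey),np.median(t@ex))),"r",np.hypot(np.median(t@ex),np.median(t@ey)))
E
```

```text
t 11.22 pos [ 0.5699 -0.2595  0.1294] yaw 109.51 q6 -2.53 shift mm [-0.1  0.1 28.6] | 29 turn [np.float64(0.0), np.float64(-180.0)]
959 tab cw -9.454830477113266 r 0.06410004517802446
```

View pics/w9.png

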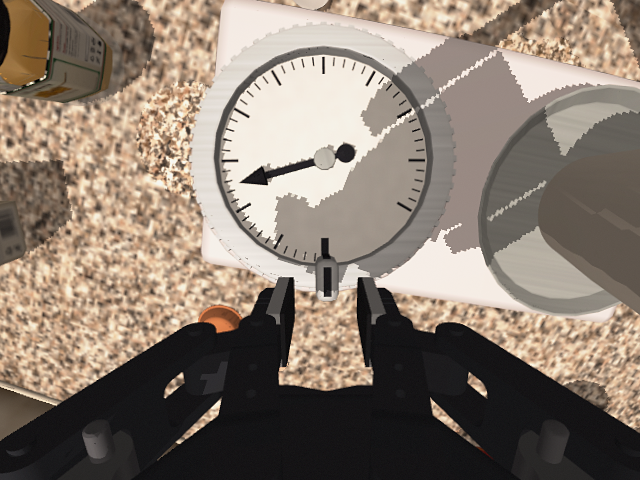

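The tab (326,280) is centred between the pads. Descending round it.

>>> move_arm(
  increments=[
    {"tx":0,"ty":0,"tz":0.012,"turn":0},
    {"tx":0,"ty":0,"tz":0.022,"turn":0},
    {"tx":0,"ty":0,"tz":0.027,"turn":0},
    {"tx":0,"ty":0,"tz":0.027,"turn":0},
  ],
)

```text
time_s: 11.6
eef_pos: [0.5695, -0.2595, 0.1009]
eef_rot: [-0.001, 0.577, 0.817, -0.0]
wrist_force: [-0.5, 0.8, -0.4]
opening: 0.343
```

```bash
python3 - <<'E'
from arc import *
P,y=tcp(-9.7); plan(P,y); o=get_obs(); print(o['wrist_force'])
Rm=rot(o["eef_rot"]).as_matrix(); 
for ph in np.arange(-5,72,4.):
    P,y=tcp(ph); print(ph,(Rm.T@(P-o['eef_pos'])*1000).round(1),"turn",round(ph+9.7,1))
snap('wrist','w10')
E
```

```text
t 11.6 pos [ 0.5695 -0.2595  0.1009] yaw 109.52 q6 -2.53 shift mm [-0.2  0.6  0. ] | 1 turn [np.float64(0.0), np.float64(-180.0)]
[-0.47080399  0.79086986 -0.36642894]
-5.0 [-5.7  0.3 -0.1] turn 4.7
-1.0 [-10.3  -0.2  -0.2] turn 8.7
3.0 [-14.8  -1.1  -0.2] turn 12.7
7.0 [-19.3  -2.3  -0.1] turn 16.7
11.0 [-23.7  -3.7   0. ] turn 20.7
15.0 [-28.   -5.5   0.2] turn 24.7
19.0 [-32.2  -7.6   0.5] turn 28.7
23.0 [-36.2  -9.9   0.9] turn 32.7
27.0 [-40.  -12.5   1.3] turn 36.7
31.0 [-43.6 -15.4   1.7] turn 40.7
35.0 [-47.  -18.5   2.3] turn 44.7
39.0 [-50.2 -21.8   2.8] turn 48.7
43.0 [-53.2 -25.3   3.5] turn 52.7
47.0 [-55.9 -29.    4.2] turn 56.7
51.0 [-58.3 -32.9   4.9] turn 60.7
55.0 [-60.4 -37.    5.7] turn 64.7
59.0 [-62.3 -41.1   6.5] turn 68.7
63.0 [-63.8 -45.4   7.3] turn 72.7
67.0 [-65.1 -49.8   8.2] turn 76.7
71.0 [-66.  -54.3   9.1] turn 80.7
```

View pics/w10.png

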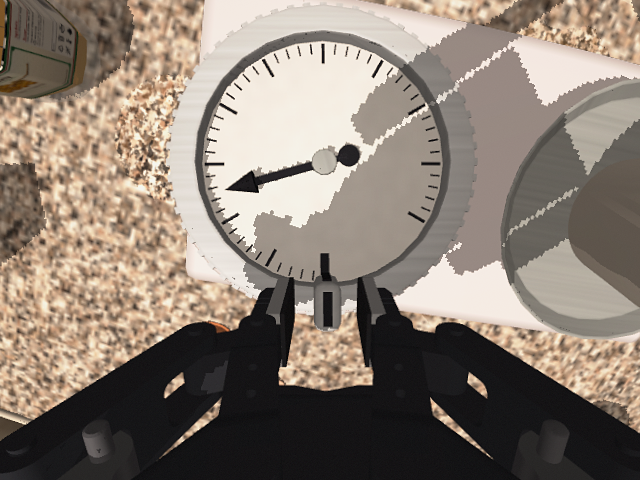

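>>> move_arm(
  increments=[
    {"tx":-0.0057,"ty":0.0003,"tz":0,"turn":4.7},
    {"tx":-0.0103,"ty":-0.0002,"tz":0,"turn":8.7},
    {"tx":-0.0148,"ty":-0.0011,"tz":0,"turn":12.7},
    {"tx":-0.0193,"ty":-0.0023,"tz":0,"turn":16.7},
    {"tx":-0.0237,"ty":-0.0037,"tz":0,"turn":20.7},
    {"tx":-0.028,"ty":-0.0055,"tz":0,"turn":24.7},
    {"tx":-0.0322,"ty":-0.0076,"tz":0.0005,"turn":28.7},
    {"tx":-0.0362,"ty":-0.0099,"tz":0.001,"turn":32.7},
    {"tx":-0.04,"ty":-0.0125,"tz":0.001,"turn":36.7},
    {"tx":-0.0436,"ty":-0.0154,"tz":0.0015,"turn":40.7},
    {"tx":-0.047,"ty":-0.0185,"tz":0.002,"turn":44.7},
    {"tx":-0.0502,"ty":-0.0218,"tz":0.0025,"turn":48.7},
    {"tx":-0.0532,"ty":-0.0253,"tz":0.003,"turn":52.7},
    {"tx":-0.0559,"ty":-0.029,"tz":0.004,"turn":56.7},
    {"tx":-0.0583,"ty":-0.0329,"tz":0.0045,"turn":60.7},
    {"tx":-0.0604,"ty":-0.037,"tz":0.005,"turn":64.7},
    {"tx":-0.0604,"ty":-0.037,"tz":0.005,"turn":64.7},
    {"tx":-0.0604,"ty":-0.037,"tz":0.005,"turn":64.7},
  ],
)

```text
time_s: 13.15
eef_pos: [0.5559, -0.3298, 0.0981]
eef_rot: [0.0, 0.924, 0.382, 0.0]
wrist_force: [0.5, 0.5, -0.2]
opening: 0.337
```

```bash
cat > look.py <<'E'
from arc import *
import sys
f=sys.argv[1]
o=get_obs(); print(o['wrist_force'],o['time_s'])
p,d,c=snap('wrist',f)
im=rectify(p,c,-.010); cv2.circle(im,(340,340),int(.062*4000),(0,200,0),1); cv2.circle(im,(340,340),3,(255,0,0),-1); cv2.imwrite('pics/'+f+'r.png',im[:,:,::-1])
E
python3 look.py w11
```

```text
[ 0.45263932  0.5210295  -0.16315544] 13.15
```

View pics/w11.png

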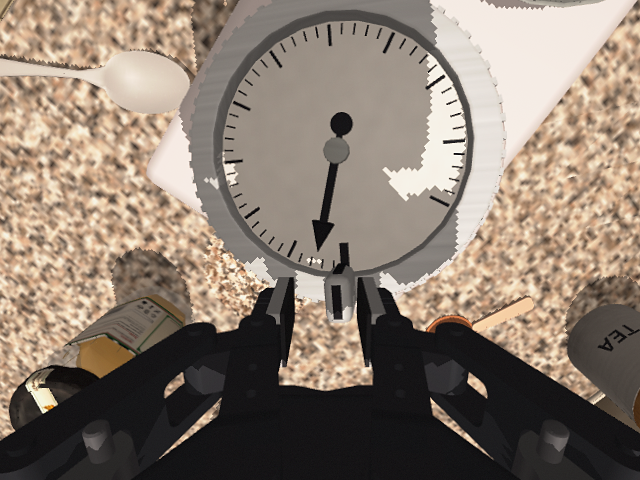

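View pics/w11r.png

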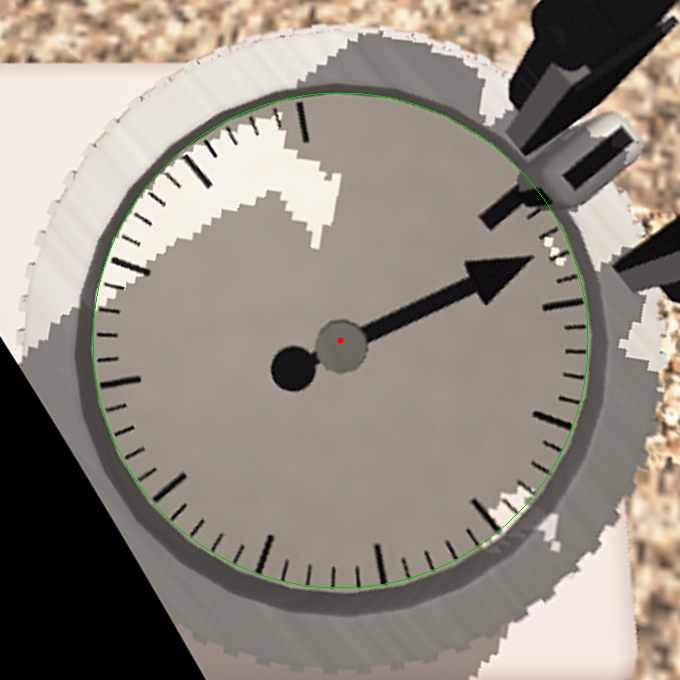

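The zero line now points at about 49.8° and the needle at 65.3°, so 15.4° remain. Continuing, stopping slightly short.

```bash
python3 - <<'E'
from arc import *
o=get_obs(); P,y=tcp(55.0); plan(P,y)
Rm=rot(o["eef_rot"]).as_matrix(); P0=P
for ph in (58,61,64,66,68,69,69.5,70,71):
    P,y=tcp(ph); print(ph,(Rm.T@(P-P0)*1000).round(1),"turn",round(ph-55,1))
E
```

```text
t 13.2 pos [ 0.556  -0.3297  0.098 ] yaw 44.93 q6 -1.5 shift mm [-0.3 -1.5  2.9] | 3 turn [np.float64(0.2), np.float64(-179.8)]
58 [-3.4 -0.1  0.6] turn 3
61 [-6.8 -0.3  1.2] turn 6
64 [-10.2  -0.7   1.9] turn 9
66 [-12.5  -1.1   2.3] turn 11
68 [-14.7  -1.6   2.8] turn 13
69 [-15.8  -1.8   3. ] turn 14
69.5 [-16.4  -2.    3.1] turn 14.5
70 [-16.9  -2.1   3.2] turn 15
71 [-18.   -2.4   3.4] turn 16
```

>>> move_arm(
  increments=[
    {"tx":-0.0034,"ty":-0.0001,"tz":0.0005,"turn":3},
    {"tx":-0.0068,"ty":-0.0003,"tz":0.001,"turn":6},
    {"tx":-0.0102,"ty":-0.0007,"tz":0.0015,"turn":9},
    {"tx":-0.0125,"ty":-0.0011,"tz":0.002,"turn":11},
    {"tx":-0.0147,"ty":-0.0016,"tz":0.0025,"turn":13},
    {"tx":-0.0158,"ty":-0.0018,"tz":0.003,"turn":14},
    {"tx":-0.0164,"ty":-0.002,"tz":0.003,"turn":14.5},
    {"tx":-0.0164,"ty":-0.002,"tz":0.003,"turn":14.5},
    {"tx":-0.0164,"ty":-0.002,"tz":0.003,"turn":14.5},
  ],
)

```text
time_s: 13.95
eef_pos: [0.543, -0.3396, 0.0949]
eef_rot: [0.0, 0.965, 0.262, 0.0]
wrist_force: [-0.0, 1.3, 0.7]
opening: 0.341
```

```bash
python3 look.py w12
```

```text
[-0.03215453  1.26092564  0.65848856] 13.95
```

View pics/w12.png

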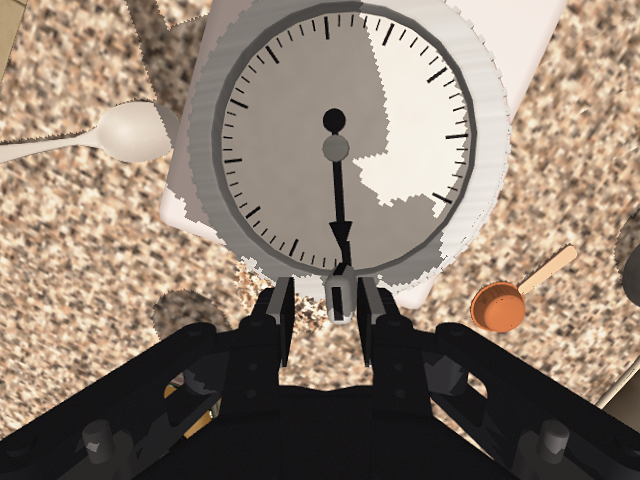

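View pics/w12r.png

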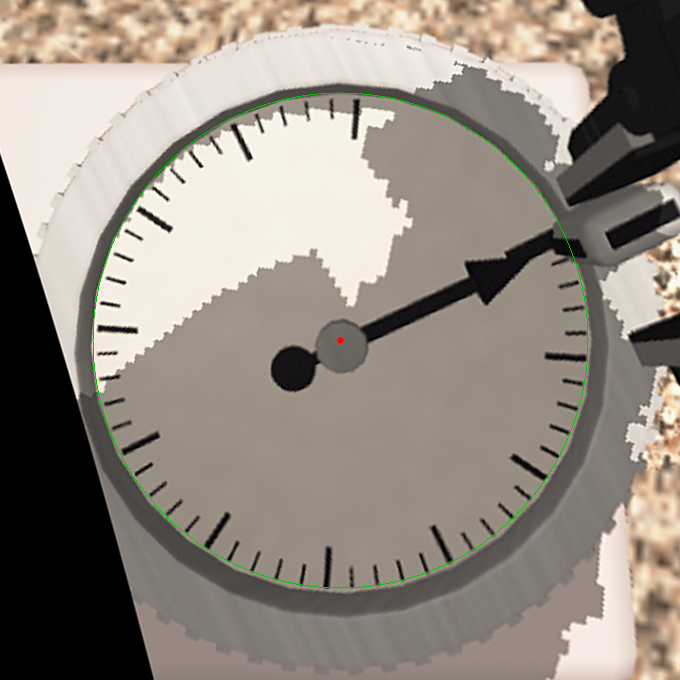

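```bash
cat > meas.py <<'E'
from rect import *
from scipy.ndimage import map_coordinates
import sys
def face(f,gate=True):
    p,d,c=load(f); S=rectify(p,c,-.010)
    g=cv2.cvtColor(S,cv2.COLOR_RGB2GRAY).astype(float)
    # black-hat to bring out dark lines regardless of shadow
    bh=cv2.morphologyEx(g.astype(np.uint8),cv2.MORPH_BLACKHAT,np.ones((15,15),np.uint8)).astype(float)
    th=np.radians(np.arange(0,360,.1)); best=None
    for cx in np.arange(337,347,1.):
        for cy in np.arange(337,347,1.):
            r=np.arange(54*4,58*4)[:,None]
            v=map_coordinates(bh,[cy-r*np.cos(th),cx+r*np.sin(th)],order=1)
            v=np.minimum(v,60).mean(0)
            F=np.abs((v*np.exp(1j*60*th)).sum()); 
            if best is None or F>best[0]: best=(F,cx,cy,v)
    F,cx,cy,v=best
    ph=np.degrees(-np.angle((v*np.exp(-1j*60*th)).sum()))/60
    print(f,"centre",cx,cy,"ring mod 6:",ph%6)
    r=np.arange(50*4,53*4)[:,None]; w=np.minimum(map_coordinates(bh,[cy-r*np.cos(th),cx+r*np.sin(th)],order=1),60).mean(0)
    print("   ring mod 30 (majors):",(np.degrees(-np.angle((w*np.exp(-1j*12*th)).sum()))/12)%30)
    # needle: dark pixels along line r<46mm
    m=(g<45).astype(np.uint8); yy,xx=np.mgrid[0:680,0:680]; rr=np.hypot(xx-cx,yy-cy)
    m[(rr>46*4)]=0; nl,lab,st,ce=cv2.connectedComponentsWithStats(m)
    keep=np.zeros_like(m)
    for i in range(1,nl):
        if st[i,4]>150: keep[lab==i]=1
    py,px=np.nonzero(keep); P=np.c_[px,py].astype(np.float32)
    vx,vy,x0,y0=cv2.fitLine(P,cv2.DIST_HUBER,0,.01,.01).ravel(); 
    if vx<0: vx,vy=-vx,-vy
    print("   needle",np.degrees(np.arctan2(vx,-vy)),len(P))
    return
for f in sys.argv[1:]: face(f)
E
python3 meas.py w8 w10 w11 w12
```

```text
w8 centre 341.0 344.0 ring mod 6: 2.0470008799839414
   ring mod 30 (majors): 20.072556513580768
   needle 64.88725 3992
w10 centre 341.0 343.0 ring mod 6: 2.0485059893715936
   ring mod 30 (majors): 20.21533231385662
   needle 64.87854 4464
w11 centre 341.0 343.0 ring mod 6: 2.0307145119964174
   ring mod 30 (majors): 19.867877164012107
   needle 64.85143 4714
w12 centre 341.0 343.0 ring mod 6: 3.5302916370820037
   ring mod 30 (majors): 3.4592722494650894
   needle 64.90885 4750
```

Precise fit: ring at 63.53°, needle at 64.88°, so 1.35° (about 1.6 mm at the tab) is left.

>>> move_arm(
  increments=[
    {"tx":-0.0008,"ty":0,"tz":0,"turn":0.7},
    {"tx":-0.0015,"ty":0,"tz":0,"turn":1.4},
    {"tx":-0.0015,"ty":0,"tz":0,"turn":1.4},
    {"tx":-0.0015,"ty":0,"tz":0,"turn":1.4},
    {"tx":-0.0015,"ty":0,"tz":0,"turn":1.4},
  ],
)

```text
time_s: 14.42
eef_pos: [0.5414, -0.3404, 0.0947]
eef_rot: [-0.0, 0.968, 0.25, -0.0]
wrist_force: [-0.1, -0.4, -1.0]
opening: 0.34
```

```bash
python3 look.py w13; python3 meas.py w13
```

```text
[-0.06296328 -0.44061044 -1.01159784] 14.4167
w13 centre 341.0 343.0 ring mod 6: 5.0728614078632095
   ring mod 30 (majors): 5.0955033723189285
   needle 64.927826 4737
```

Ring at 65.07°, needle at 64.93°, so they agree. I'll ease off the tab, lift and check from above.

>>> move_arm(
  increments=[
    {"tx":0.003,"ty":0,"tz":0,"turn":0},
    {"tx":0.006,"ty":0,"tz":0,"turn":0},
    {"tx":0.006,"ty":0,"tz":-0.01,"turn":0},
    {"tx":0.006,"ty":0,"tz":-0.03,"turn":0},
    {"tx":0.006,"ty":0,"tz":-0.06,"turn":0},
    {"tx":0.006,"ty":0,"tz":-0.09,"turn":0},
    {"tx":0.006,"ty":0,"tz":-0.11,"turn":0},
    {"tx":0.006,"ty":0,"tz":-0.11,"turn":0},
    {"tx":0.006,"ty":0,"tz":-0.11,"turn":0},
    {"tx":0.006,"ty":0,"tz":-0.11,"turn":0},
  ],
)

```text
time_s: 15.3
eef_pos: [0.5464, -0.3371, 0.2043]
eef_rot: [-0.0, 0.968, 0.25, -0.0]
wrist_force: [0.1, 0.1, -0.9]
opening: 0.341
```

```bash
python3 look.py w14; python3 meas.py w14; python3 needle.py n5; python3 - <<'E'
from fit import *
p,d,c=load('n5'); C=cloud(c,cv2.medianBlur(d,3)).reshape(-1,3)
r=np.hypot(C[:,0]-.4846,C[:,1]+.113); m=C[(r<.055)&(C[:,2]>.153)&(C[:,2]<.17)]; print("mug rim",circ(m),np.median(m[:,2]))
z0=C[(r<.085)&(C[:,2]>.06)&(C[:,2]<.08)&(C[:,1]>-.19)]; h=cv2.convexHull(z0[:,:2].astype(np.float32))[:,0]; print("pan",circ(h))
k=m; A=np.c_[k[:,:2],np.ones(len(k))]; print("rim tilt",np.linalg.lstsq(A,k[:,2],rcond=None)[0][:2])
E
```

```text
[ 0.11595349  0.08327889 -0.92818834] 15.3
w14 centre 341.0 343.0 ring mod 6: 5.05913315157368
   ring mod 30 (majors): 4.86998682316275
   needle 64.958534 4229
[-0.89949841  0.29915002  0.24613113] [0.01054557 0.04274594 0.00320558] [ 0.5460553  -0.33686825  0.20348424] 15.35
[-0.23188954 -0.47619074  0.10680971]
mug rim (array([ 0.48422299, -0.1123238 ,  0.04202901]), np.float64(0.0013311480232463802)) 0.1577323684523675
pan (array([ 0.48451665, -0.11292525,  0.07329597]), np.float64(0.00034711703628227355))
rim tilt [-0.0023756   0.01166948]
```

View pics/w14r.png

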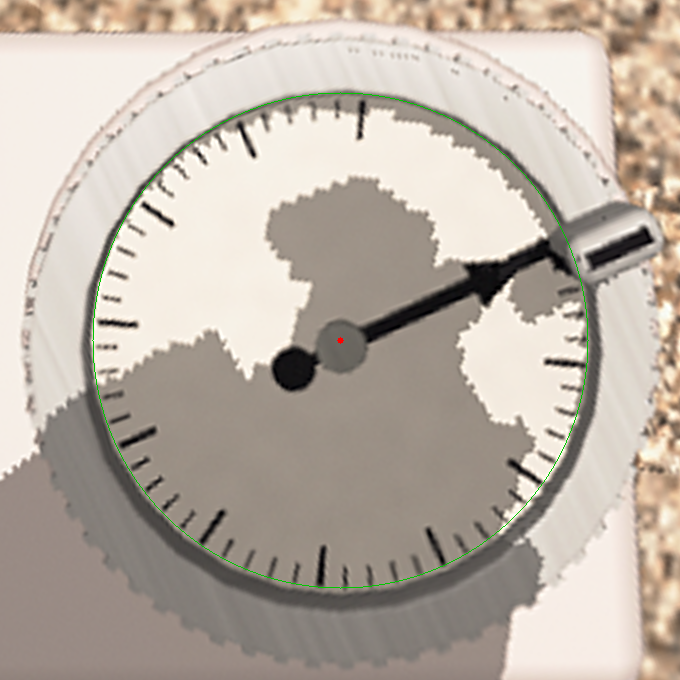

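View pics/n5.png

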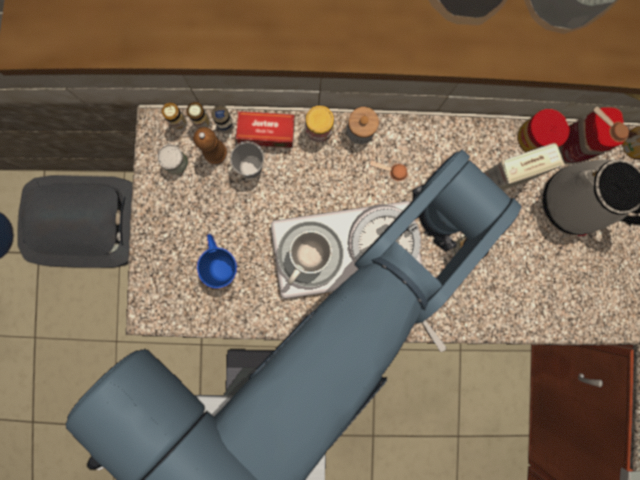

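The zero line runs straight on from the needle tip (65.06° against 64.96°). The mug stands upright within 1 mm of the pan's middle, and nothing else has moved. Handing in.

```bash
python3 -c "
from bench import workorder
print(workorder.hand_in())"
```

```text
the job is handed in; nothing more can be done
None
```

The mug is standing on the scale's pan, released, and the dial ring is turned so the zero line meets the needle's tip. I handed the job in at about 15.4 s of the 58 s allowed; no verdict was reported.

- **Mug:** I pinched it by the handle and lowered it onto the pan in slow steps until the pan carried its weight. When I let go it settled only slightly further, so it was neither dropped nor pressed to the stop. The last picture from above puts the mug upright, about 0.7 mm from the middle of the pan.
- **Weight:** the needle reading gives about 0.22 kg.
- **Dial ring:** I pushed the tab clockwise from about −10° and lifted clear. The wrist camera then measured the zero line at 65.06° and the needle at 64.96°, a difference of about 0.1°. A second estimate, from the longer graduation lines only, gave 64.87°, also about 0.1° off.
- **Other things:** the last top view shows the blue mug, tumbler, tin, jar, spoon and scoop where they were. The arm partly covered the spoon and the jar in that view, and nothing had touched either one.

One check disagreed along the way. My first depth reading of the dial saw through the clear window to the face, so it placed the ring's top about 8 mm too low. I corrected it against the ring itself before going near the tab.

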